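# Read in the shim tins and put them away

## Robot

A 6-joint arm with a two-finger parallel gripper is mounted at the origin on the work surface. World frame = base frame: x ahead of the robot, y to its left, z up, the work surface at z = 0. Lengths are in m, angles in degrees, forces in N, time in s.
With the tool pointing down it reaches from about 0.4 to 0.825 m from the base axis. Payload 7 kg.
Tool frame: the origin (TCP) lies midway between the tips of the shut fingers; the grasp point (between the pads) lies r.grasp_offset behind it (r.grasp_offset is the distance from the TCP to the grasp point, in m); z points along the fingers, y is the direction in which the jaws open and shut (so a half turn about z gives the same grasp; the last joint's range is limited). The gripper opens to 88 mm and grips with 3 to 60 N. Pads are 19 mm wide; open, the fingers measure 130 mm over their backs; the gripper's body (78 mm by 193 mm) begins 47 mm behind the grasp point.
Start: joints at [89.674, 20.546, 0.682, 0, -70.136, -16.507], TCP at [0.195, 0.646, 0.227] pointing down, gripper open.
Joint ranges: [-176.03, 176.03], [-82.01, 121.73], [-58.28, 71.71], [-173.87, 95.51], [-174.79, -0.11], [-173.66, 173.66]. Speed limits (degrees/s): [136.94, 136.94, 172.46, 180, 180, 180].

## Interface

Orientations are given as [roll, pitch, yaw] about the fixed x, y, z axes, in that order (R = Rz(yaw) Ry(pitch) Rx(roll)).
In Python, from plant import status, imaging, r gives the robot as it stands.
- The arm moves only by the tool apply_moves, never from a script. Its argument "moves" is a list of rows, each a list of 6 numbers: the shift along the tool's x, y, z in units of 200 mm (1.0 is 200 mm), then the turn, a rotation vector about the tool's x, y, z in units of 90 degrees (1.0 is 90 degrees). In form: [[tx, ty, tz, rx, ry, rz], ...]. A call has 1 to 12 rows; each row is the pose to reach, as a shift and turn from the pose measured when the call began, along the tool's axes at that moment; what a row does not reach only later rows make up. A row lasts 1/8 s, in which the tool goes at most 62.5 mm and 10.7 degrees, less where a joint would pass 70% of its speed; a pose out of reach is approached as far as the arm can. A call with a number of a shift or a turn outside -1 to 1 is refused whole. A call with a gripper value outside its range is refused whole. "hand" is the closure, from -1 (fully open) to 1 (shut), set as the call begins (left out, the last holds). The fingers move at their own pace and stop on an object; "grip_force" is the grip in N (left out, the last holds). Time passes only in rows, so rows that repeat a pose let the fingers close. It gives the time, the measured TCP pose, the force and the opening at its end, in the units of the state.
- status.get_state(): the state, without advancing time (a new reading comes with each control period).
- imaging.capture(name): name is "scene" or "top" or "wrist"; returns (picture, depth): 400x640x3 uint8, blue, green, red; 400x640 float32, m along the optical axis (not along the pixel's ray), 0 where there is no reading.
- imaging.camera_info(name): a dict with "fx", "fy", "cx", "cy" (pixels), "k1" (the pictures are not rectified: a ray, as slopes to the right and down, at radius r is drawn at 1 + k1 r^2 times it, then the intrinsics apply), "T" (4x4, takes a point from camera to world coordinates). Camera axes: x right, y up, looking along -z (the intrinsics and any distortion apply to the point x, -y, -z); pixel columns grow to the right and rows downward; lengths in m; the calibration is good to about 2 mm. A picture is of the moment at which its call begins: read the wrist's pose just before it. camera_info takes no time and is no camera call; for the wrist camera it gives the pose at the moment of the call.
- r.close_job(): hands the job in, once; it reports no verdict.
The state is a dict: "time_s": time; "joints": joint angles; "qd": joint speeds; "joint_torque": joint torques, N m; "tcp_pos": TCP position; "eef_rot": TCP orientation; "contact_force": force on the tool from outside, world axes, zero at the start; "moment": the same for the moment, N m; "gripper_width": finger opening in m.
Only numpy, scipy, OpenCV 4.12 (cv2) and the standard library are available. Lean on these libraries where they do the work, as an engineer would, in place of code of your own. Each camera call takes 0.05 s, during which the arm holds its last target.

## Task

Stand all the coloured shim tins upright together on the black mat, wholly on it and each with its white code label turned squarely to the reader's face, let go of them, and press the green button fully down once they all face it. Then put all the tins upright into the red drawer and shut the drawer fully, leaving the other things on the bench where they are. Two or three tins are there, not always the same ones.

Things in the scene. Friction and masses are not known exactly. Their poses are not given: they have to be found in the camera images.
- tin_red: closed red plastic shim tin, an upright cylinder 60 mm across and 70 mm tall, 0.22 kg, heavy at the bottom, origin at the centre of its underside, z up; its own +x axis points to its marked side, which carries a white code label with black bars; a white dash on the red top runs from the centre to the rim on that same side. May be absent
- tin_green: closed green plastic shim tin, an upright cylinder 60 mm across and 70 mm tall, 0.22 kg, heavy at the bottom, origin at the centre of its underside, z up; its own +x axis points to its marked side, which carries a white code label with black bars; a white dash on the green top runs from the centre to the rim on that same side. May be absent
- tin_blue: closed blue plastic shim tin, an upright cylinder 60 mm across and 70 mm tall, 0.22 kg, heavy at the bottom, origin at the centre of its underside, z up; its own +x axis points to its marked side, which carries a white code label with black bars; a white dash on the blue top runs from the centre to the rim on that same side. May be absent
- tin_yellow: closed yellow plastic shim tin, an upright cylinder 60 mm across and 70 mm tall, 0.22 kg, heavy at the bottom, origin at the centre of its underside, z up; its own +x axis points to its marked side, which carries a white code label with black bars; a white dash on the yellow top runs from the centre to the rim on that same side. May be absent
- tin_red_mark (a point): centre of the code label on the red tin's side, 30 mm from the tin's axis, 35 mm above its underside
- tin_green_mark (a point): centre of the code label on the green tin's side, 30 mm from the tin's axis, 35 mm above its underside
- tin_blue_mark (a point): centre of the code label on the blue tin's side, 30 mm from the tin's axis, 35 mm above its underside
- tin_yellow_mark (a point): centre of the code label on the yellow tin's side, 30 mm from the tin's axis, 35 mm above its underside
- reader: grey code reader block fixed to the bench, 300 mm wide (its y), 70 mm deep, 72 mm tall; origin at the foot of its front face, in the middle; its +x points from the face into the block: the face, with a dark reading window, looks along -x, to the robot's side. A thin black mat with yellow edges, no obstacle, lies from 10 to 120 mm before the face, 320 mm wide
- mat (a point): centre of the mat, 65 mm before the reader's face, at bench height
- read_button (a joint): round green push button, 32 mm across, on the reader's top; 0 = up, 0.006 m = fully down (5 N), springs back
- read_button_top (a point): centre of the button's top face, pressed straight down
- cabinet: low grey cabinet fixed to the bench, 290 mm wide (its y), 240 mm deep, 98 mm tall; origin at the foot of its front face, in the middle; x axis points into the cabinet, the drawer comes out along its -x, towards the robot
- drawer (a joint): red drawer of the cabinet: 0 = fully shut, 0.18 m = fully out; slides with about 2 N friction and stays where left
- drawer_in (a point): middle of the drawer's inner floor, 10 mm above the bench, moves with the drawer; inside, the drawer is 184 mm long (x, 92 mm each way) and 254 mm wide (y). Front panel 89 mm tall; the other walls reach 58 mm above the bench. With the drawer out by e, the first e of its length behind the front panel is open from above
- drawer_handle (a point): middle of the drawer's steel bar handle, 68 mm above the bench; the bar runs along the drawer's y, 110 mm long (90 mm between its two arms), 10 mm thick and 14 mm tall; 30 mm of free space between the bar and the front panel, open from above
- spray_can: white cleaner bottle (round-shouldered) with a blue label and red cap, 60 mm across, 190 mm tall, origin under its centre; not part of the job
- dial_gauge: dial gauge lying on the cabinet's top, white face 60 mm across, 16 mm thick, with a blue foot, about 105 mm long, origin under the dial's centre; not part of the job
- green_cup: open green plastic cup, 60 mm across, 55 mm tall, standing on the cabinet's top; not part of the job
- red_cup: open red plastic cup, 60 mm across, 55 mm tall, standing on the bench; not part of the job
- wrench: steel wrench lying flat, 150 mm long; not part of the job
- meter: blue handheld meter lying flat, 130 x 70 x 34 mm; not part of the job
- screwdriver: screwdriver lying flat; not part of the job
Mind the look-alikes: they are no part of the job. What is shaped like the tin_red but pink is not meant.

How it is judged (in metres and radians):
On the way, in this order (a step that is already met when the one before it is completed fails the run):
1. all tins that are there stand released and upright on the mat with their labels facing the reader, while the button is held down (x of tin_red_mark in the frame of reader between -0.062 and -0.005 m and x of each of tin_red, tin_green, tin_blue, tin_yellow in the frame of reader below -0.038 m and y of tin_red in the frame of reader between -0.137 and 0.137 m and angle between the x axis of each of tin_red, tin_green, tin_blue, tin_yellow and the x axis of reader, either way round below 0.26 rad and angle between each of tin_red, tin_green, tin_blue, tin_yellow's own z axis and vertical below 0.1 rad and height (world z) of each of tin_red, tin_green, tin_blue, tin_yellow below 0.008 m and contact force between each of tin_red, tin_green, tin_blue, tin_yellow and the fingers below 0.1 N and x of tin_green_mark in the frame of reader between -0.062 and -0.005 m and y of tin_green in the frame of reader between -0.137 and 0.137 m and x of tin_blue_mark in the frame of reader between -0.062 and -0.005 m and y of tin_blue in the frame of reader between -0.137 and 0.137 m and x of tin_yellow_mark in the frame of reader between -0.062 and -0.005 m and y of tin_yellow in the frame of reader between -0.137 and 0.137 m and value of joint read_button above 0.004 m), for 0.05 s.
2. all tins stand upright in the drawer (x of tin_red in the frame of drawer_in between -0.075 and 0.075 m and y of tin_red in the frame of drawer_in between -0.115 and 0.115 m and z of tin_red in the frame of drawer_in between -0.006 and 0.01 m and angle between each of tin_red, tin_green, tin_blue, tin_yellow's own z axis and vertical below 0.12 rad and x of tin_green in the frame of drawer_in between -0.075 and 0.075 m and y of tin_green in the frame of drawer_in between -0.115 and 0.115 m and z of tin_green in the frame of drawer_in between -0.006 and 0.01 m and x of tin_blue in the frame of drawer_in between -0.075 and 0.075 m and y of tin_blue in the frame of drawer_in between -0.115 and 0.115 m and z of tin_blue in the frame of drawer_in between -0.006 and 0.01 m and x of tin_yellow in the frame of drawer_in between -0.075 and 0.075 m and y of tin_yellow in the frame of drawer_in between -0.115 and 0.115 m and z of tin_yellow in the frame of drawer_in between -0.006 and 0.01 m), for 0.2 s.
At the end, for the whole second after the job is handed in: every tin present stands upright (within 0.12 rad), at rest, on the drawer's floor, and the drawer is shut to 8 mm; before that, the button was pressed over 4 mm while all tins stood released on the mat, 40 to 90 mm before the reader, labels facing it within 0.26 rad (all of step 2 and linear speed of each of tin_red, tin_green, tin_blue, tin_yellow below 0.02 m/s and value of joint drawer below 0.008 m); the robot touches nothing.
It fails at once if another thing on the bench or cabinet is moved by more than 5 cm (distance of any of spray_can, dial_gauge, green_cup, red_cup, wrench, meter, screwdriver from where it was at the start of the episode above 0.05 m).
Of tin_red, tin_green, tin_blue, tin_yellow only 2 to 3 are there at a start; the rules pass over those that are not, and their reading is None.
At some moment in a run one of tin_red, tin_green, tin_blue, tin_yellow may be knocked a few centimetres aside while the robot is not near it.
It also fails if it takes over 210 s, if anything falls off the work surface, if the arm or the gripper's body presses on something with over 40 N, if the wrist force passes 120 N, or if a joint passes its speed limit or range.

## Working session

There is one attempt and no reset: what is moved stays moved. The work goes in short steps, Python scripts to look and compute and a tool call to move; the robot and the scene stay as the last step left them, time stands still between calls to the robot, and variables do not carry over. Pictures are saved under pics/ and viewed, and the job is handed in when it is done.

Besides the shell and the picture viewer there is one more tool, called after "Call:" as a command line: name --pt "numbers of a row" for each row, then --argument value for the rest. apply_moves: Moves the arm, as the interface text tells. Its arguments: {"type":"object","properties":{"moves":{"type":"array","items":{"type":"array","items":{"type":"number"}}},"hand":{"type":"number"},"grip_force":{"type":"number"}},"required":["moves"]}

```bash
ls; mkdir -p pics; python3 - <<'E'
from plant import status, imaging, r
import cv2
print(status.get_state()); print(r.grasp_offset)
for n in ("scene","top","wrist"):
    i=imaging.camera_info(n); print(n,i)
    p,d=imaging.capture(n); cv2.imwrite(f"pics/{n}0.png",p)
    import numpy as np; np.save(f"pics/{n}0.npy",d)
E
```

```text
pics
{'time_s': 0.0, 'joints': array([ 8.96746316e+01,  2.05898235e+01,  6.33587879e-01, -2.04895789e-02,
       -7.01362462e+01, -1.65069329e+01]), 'qd': array([-0.01847289, -0.0025321 , -0.10290821,  0.02929325,  0.04518672,
       -0.03936397]), 'joint_torque': array([ 6.80249996e-04, -5.82713342e+01,  2.93061697e+01,  6.99723691e+00,
        7.02699821e-03, -1.52410912e-04]), 'tcp_pos': array([0.19534216, 0.64559791, 0.22563831]), 'eef_rot': array([ 1.79905857e+02, -7.81181623e-03, -1.68392725e+01]), 'contact_force': array([-0.42844997,  0.14221665,  0.21740357]), 'moment': array([-0.03026504, -0.00715184, -0.03325575]), 'gripper_width': 0.08775870990211587}
0.0188
scene {'fx': 430.97704842043, 'fy': 430.97704842043, 'cx': 315.2957646180173, 'cy': 194.7668875261191, 'k1': 0.002176405427900475, 'T': array([[-6.99124715e-01, -5.87249494e-01,  4.07875796e-01,
         1.25131386e+00],
       [ 7.14999578e-01, -5.74599253e-01,  3.98260344e-01,
         6.28767043e-01],
       [ 4.86941863e-04,  5.70064671e-01,  8.21599680e-01,
         1.40039247e+00],
       [ 0.00000000e+00,  0.000
[... 226 characters left out ...]
4761216e-01, -2.22498206e-01,
         2.13670231e-01],
       [-9.99816727e-01,  1.65999294e-02, -9.53702258e-03,
        -5.16878843e-05],
       [-5.60286521e-03,  2.22632016e-01,  9.74886452e-01,
         1.82629966e+00],
       [ 0.00000000e+00,  0.00000000e+00,  0.00000000e+00,
         1.00000000e+00]])}
wrist {'fx': 334.1345152651799, 'fy': 334.1345152651799, 'cx': 320.30525526874357, 'cy': 198.48169804120437, 'k1': -0.06967258343470037, 'T': array([[-0.28991042,  0.9262995 ,  0.2406682 ,  0.26106002],
       [-0.95705299, -0.28091928, -0.07165153,  0.62738765],
       [ 0.00123756, -0.25110475,  0.96795913,  0.38281384],
       [ 0.        ,  0.        ,  0.        ,  1.        ]])}
```

View pics/scene0.png

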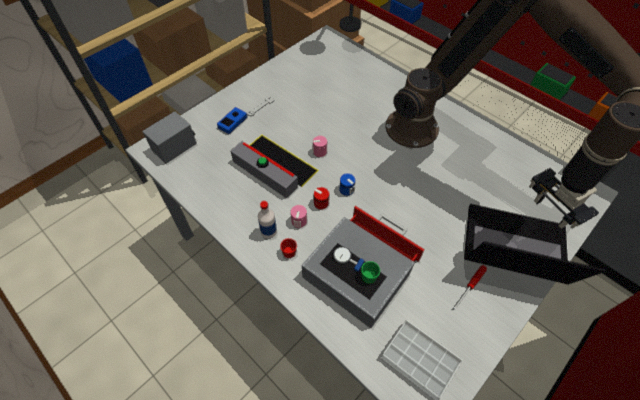

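View pics/top0.png

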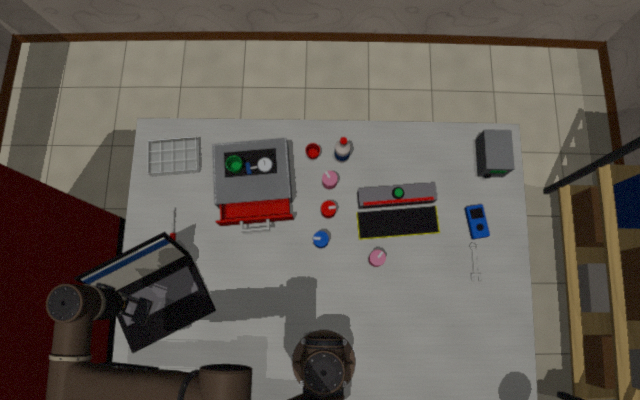

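View pics/wrist0.png

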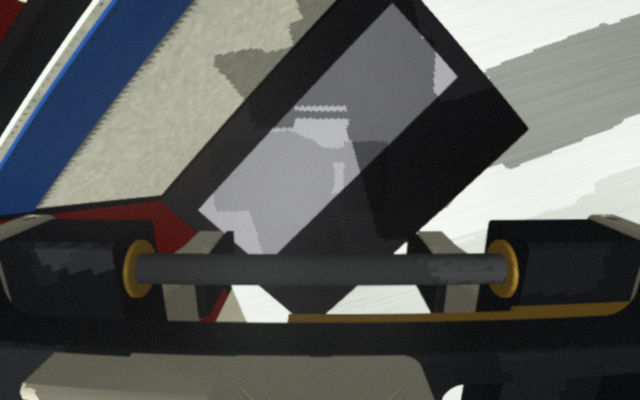

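The scene shows two tins, red (top view 329,208) and blue (321,239). There are pink decoys at (330,178) and (377,257), a red cup at (313,150) and a bottle at (343,148). The drawer is partly out at (255,212), the reader is at (397,193) and the mat at (398,221).

```bash
cat > h.py <<'E'
import numpy as np, cv2
from plant import status, imaging, r
def ray(info,uv):
    K=np.array([[info['fx'],0,info['cx']],[0,info['fy'],info['cy']],[0,0,1]])
    p=cv2.undistortPoints(np.array(uv,float).reshape(-1,1,2),K,np.array([info['k1'],0,0,0.]))[:,0]
    d=np.c_[p[:,0],-p[:,1],-np.ones(len(p))]
    T=info['T']; return T[:3,3], d@T[:3,:3].T
def plane(info,uv,z):
    o,d=ray(info,uv); s=(z-o[2])/d[:,2]; return o+d*s[:,None]
def pts(info,depth):
    h,w=depth.shape; u,v=np.meshgrid(np.arange(w),np.arange(h))
    o,d=ray(info,np.c_[u.ravel(),v.ravel()]); return (o+d*depth.reshape(-1,1)).reshape(h,w,3)
def big(p,x0,x1,y0,y1,k,fn): cv2.imwrite(fn,cv2.resize(p[y0:y1,x0:x1],None,fx=k,fy=k,interpolation=cv2.INTER_CUBIC))
def proj(info,P):
    T=info['T']; c=(np.atleast_2d(P)-T[:3,3])@T[:3,:3]; x=c[:,0]/-c[:,2]; y=-c[:,1]/-c[:,2]; q=1+info['k1']*(x*x+y*y)
    return np.c_[info['fx']*x*q+info['cx'],info['fy']*y*q+info['cy']]
E
python3 - <<'E'
from h import *
p=cv2.imread('pics/top0.png'); d=np.load('pics/top0.npy'); i=imaging.camera_info('top')
big(p,200,450,130,280,3.2,'pics/topz.png')
P=pts(i,d); hsv=cv2.cvtColor(p,cv2.COLOR_BGR2HSV)
def rep(n,m):
    c,l,s,ce=cv2.connectedComponentsWithStats(m.astype(np.uint8))
    for k in range(1,c):
        if s[k,4]>25: 
            q=P[l==k]; print(n,ce[k].round(1),s[k].tolist(),np.median(q,0).round(3),'zmax',q[:,2].max().round(3))
H,S,V=[hsv[...,k].astype(int) for k in range(3)]
roi=np.zeros(H.shape,bool); roi[125:300,140:525]=1
rep('red',roi&((H<6)|(H>174))&(S>150)&(V>60)); rep('blue',roi&(H>100)&(H<130)&(S>120)&(V>60)); rep('green',roi&(H>50)&(H<90)&(S>120)); rep('yel',roi&(H>22)&(H<36)&(S>120)); rep('pink',roi&((H<10)|(H>160))&(S>60)&(S<150)&(V>100))
E
```

```text
red [343.1 140.4] [340, 137, 7, 8, 40] [ 0.795 -0.058  0.191] zmax 1.826
red [312.5 150.5] [306, 144, 14, 15, 162] [0.814 0.057 0.019] zmax 1.826
red [398.2 200.8] [364, 197, 70, 9, 259] [ 0.6   -0.274  0.073] zmax 1.826
red [255.1 211.3] [216, 199, 77, 26, 1402] [0.562 0.274 0.014] zmax 1.826
red [327.4 208.9] [321, 201, 15, 17, 174] [ 0.561 -0.004  0.069] zmax 1.826
blue [247.9 167.8] [246, 162, 5, 12, 49] [0.708 0.297 0.113] zmax 1.826
blue [476.9 222.8] [465, 205, 25, 34, 438] [ 0.525 -0.583  0.034] zmax 1.826
blue [321.2 239. ] [314, 231, 15, 17, 176] [0.447 0.016 0.07 ] zmax 1.826
blue [150.6 247.7] [141, 242, 21, 11, 47] [0.387 0.611 0.205] zmax 0.221
green [234.1 163.6] [225, 155, 19, 19, 267] [0.725 0.35  0.111] zmax 0.158
green [496.8 171.2] [490, 170, 16, 3, 37] [ 0.719 -0.653  0.093] zmax 1.826
green [398.1 192.2] [394, 188, 9, 10, 71] [ 0.629 -0.271  0.091] zmax 0.102
yel [398.5 229.8] [356, 206, 84, 34, 261] [ 0.488 -0.287  0.001] zmax 1.826
pink [329.7 178.5] [322, 171, 16, 16, 179] [ 0.683 -0.014  0.069] zmax 0.083
pink [376.9 257.8] [370, 249, 16, 18, 194] [ 0.382 -0.192  0.07 ] zmax 0.081
```

View pics/topz.png

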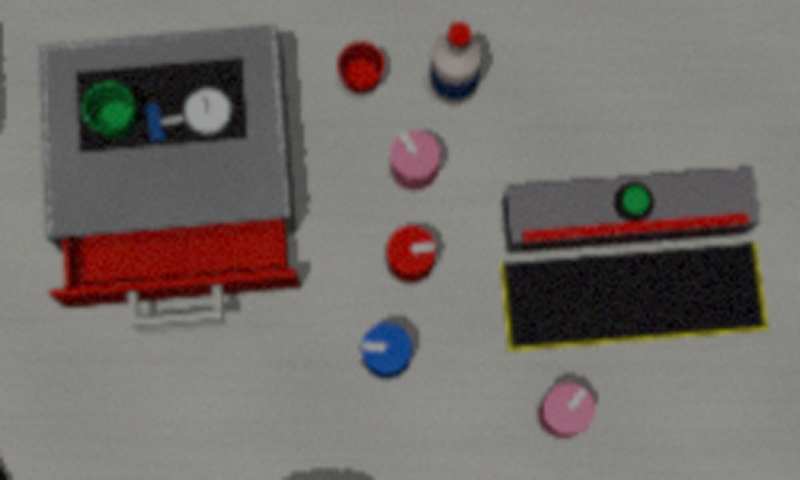

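```bash
cat > meas.py <<'E'
from h import *
def hsvm(p):
    hsv=cv2.cvtColor(p,cv2.COLOR_BGR2HSV); return [hsv[...,k].astype(int) for k in range(3)]
def tin(p,i,color,ztop=0.07,roi=None):
    H,S,V=hsvm(p)
    if color=='red': m=((H<6)|(H>174))&(S>150)&(V>90)
    else: m=(H>100)&(H<130)&(S>110)&(V>60)
    x0,x1,y0,y1=roi; M=np.zeros(H.shape,bool); M[y0:y1,x0:x1]=1
    c=m&M
    # white dash inside the filled hull
    cs,_=cv2.findContours(c.astype(np.uint8),cv2.RETR_EXTERNAL,cv2.CHAIN_APPROX_NONE)
    hull=cv2.convexHull(max(cs,key=cv2.contourArea)); f=np.zeros(H.shape,np.uint8); cv2.drawContours(f,[hull],-1,1,-1)
    w=(f>0)&(S<120)&(V>130)
    return c,f,w
E
python3 - <<'E'
from meas import *
p=cv2.imread('pics/top0.png'); i=imaging.camera_info('top'); H,S,V=hsvm(p)
s=cv2.imread('pics/scene0.png'); j=imaging.camera_info('scene')
big(s,220,440,120,290,3.6,'pics/scz.png')
for c,roi in (('red',(315,345,195,222)),('blue',(308,335,226,252))):
    m,f,w=tin(p,i,c,roi=roi)
    # top face circle: rays to z=.07
    y,x=np.nonzero(f); q=plane(i,np.c_[x,y],.07); y,x=np.nonzero(w); a=plane(i,np.c_[x,y],.07)
    ctr=q.mean(0); v=a.mean(0)-ctr
    print(c,ctr.round(4),'ext',np.ptp(q,axis=0).round(3),'dash',len(a),a.mean(0).round(4),'yaw',np.degrees(np.arctan2(v[1],v[0])).round(1),np.linalg.norm(v).round(4))
# mat
roi=np.zeros(H.shape,bool); roi[198:245,350:445]=1
m=(roi&(H>22)&(H<36)&(S>90)).astype(np.uint8)
y,x=np.nonzero(m); q=plane(i,np.c_[x,y],0.001)[:,:2].astype(np.float32)
print('mat',cv2.minAreaRect(q))
g=(V<60)&roi
m2=((H>22)&(H<36)&(S>60)&roi)
m=(roi&(V<40)).astype(np.uint8); cs,_=cv2.findContours(m,0,1); c=max(cs,key=cv2.contourArea).reshape(-1,2)
print('black',cv2.minAreaRect(plane(i,c,0.001)[:,:2].astype(np.float32)))
mm=np.zeros(H.shape,bool); mm[183:200,388:408]=1
y,x=np.nonzero(mm&(H>50)&(H<90)&(S>120)); print('btn',plane(i,np.c_[x,y],.085).mean(0))
E
```

```text
red [ 0.5681 -0.0074  0.07  ] ext [0.055 0.053 0.   ] dash 22 [ 0.5725 -0.0197  0.07  ] yaw -70.2 0.013
blue [0.4502 0.0175 0.07  ] ext [0.06  0.053 0.   ] dash 23 [0.4538 0.0325 0.07  ] yaw 76.5 0.0154
mat ((0.5381677746772766, -0.2803075909614563), (0.12625926733016968, 0.3202228248119354), 5.634173393249512)
black ((0.5324620604515076, -0.28124937415122986), (0.09837831556797028, 0.303103506565094), 5.74629545211792)
btn [ 0.63074718 -0.27221394  0.085     ]
```

```bash
python3 - <<'E'
from meas import *
# depth of scene camera for reader, cabinet
for n in ('top','scene'):
    d=np.load(f'pics/{n}0.npy'); i=imaging.camera_info(n); P=pts(i,d)
    X,Y,Z=[P[...,k] for k in range(3)]
    m=(Z>.066)&(Z<.079)&(X>.5)&(X<.72)&(Y<-.1)&(Y>-.45)
    print(n,'reader top',m.sum(),cv2.minAreaRect(P[m][:,:2].astype(np.float32)))
    m=(Z>.092)&(Z<.106)&(X>.5)&(X<.9)&(Y<.5)&(Y>.08)
    print(n,'cab top',m.sum(),cv2.minAreaRect(P[m][:,:2].astype(np.float32)), np.median(Z[m]))
    m=(Z>.078)&(Z<.105)&(X>.58)&(X<.68)&(Y<-.25)&(Y>-.3)
    print('btn z',np.sort(Z[m])[-20:].round(3), P[m&(Z>.082)].mean(0))
    p=cv2.imread(f'pics/{n}0.png'); H,S,V=hsvm(p)
    m=((H<6)|(H>174))&(S>150)&(X>.4)&(X<.6)&(Y>.1)&(Y<.5)&(Z>.08)&(Z<.1)
    print('panel',m.sum(),cv2.minAreaRect(P[m][:,:2].astype(np.float32)))
    m=(S<100)&(X>.4)&(X<.56)&(Y>.15)&(Y<.4)&(Z>.055)&(Z<.09)
    print('handle',m.sum(),P[m].mean(0),cv2.minAreaRect(P[m][:,:2].astype(np.float32)))
E
```

```text
top reader top 1061 ((0.6280359029769897, -0.2723729610443115), (0.0675487220287323, 0.30150723457336426), 5.531774520874023)
top cab top 3667 ((0.6712336540222168, 0.28707677125930786), (0.30922698974609375, 0.28933364152908325), 6.167660236358643) 0.09860369499765298
btn z [0.093 0.094 0.094 0.094 0.094 0.094 0.095 0.095 0.096 0.096 0.096 0.096
 0.096 0.096 0.097 0.097 0.098 0.098 0.099 0.102] [ 0.62605621 -0.27163811  0.08919485]
panel 220 ((0.5224595069885254, 0.2706778049468994), (0.012114489451050758, 0.28271806240081787), 6.214697360992432)
handle 139 [0.49019803 0.26801527 0.07386981] ((0.49753537774086, 0.2684226632118225), (0.04052044078707695, 0.11099511384963989), 6.009909629821777)
scene reader top 949 ((0.6277233958244324, -0.26966989040374756), (0.07687094062566757, 0.3021717369556427), 6.120767593383789)
scene cab top 5238 ((0.671552300453186, 0.2873868942260742), (0.3092705011367798, 0.29221171140670776), 6.212510585784912) 0.09951974369138183
btn z [0.095 0.095 0.095 0.095 0.095 0.096 0.096 0.096 0.096 0.096 0.097 0.097
 0.097 0.097 0.097 0.097 0.098 0.098 0.099 0.1  ] [ 0.63106641 -0.26711885  0.09067851]
panel 224 ((0.5224016308784485, 0.273571640253067), (0.011593727394938469, 0.28355154395103455), 5.939920425415039)
handle 160 [0.48809839 0.26683815 0.07508458] ((0.4970815181732178, 0.25649744272232056), (0.04048257693648338, 0.17714084684848785), 6.29144811630249)
```

View pics/scz.png

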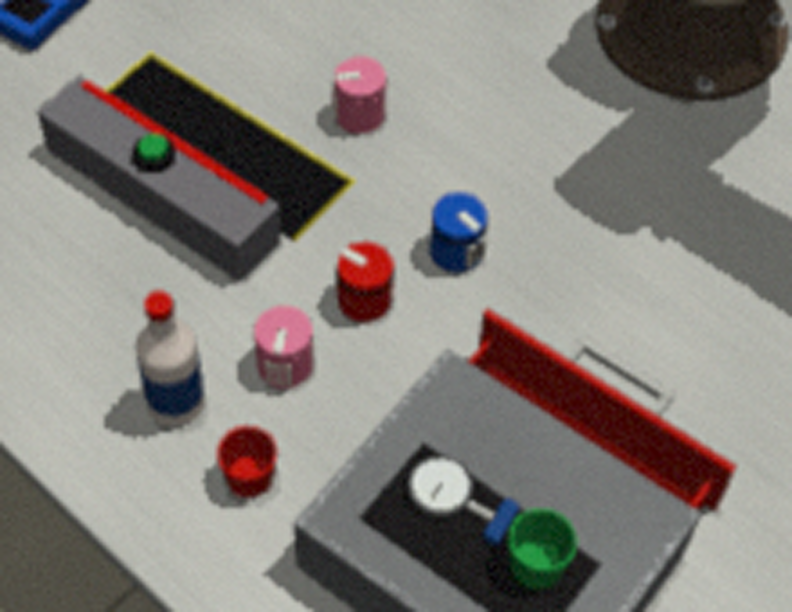

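```bash
cat > mv.py <<'E'
import sys
from h import *
from scipy.spatial.transform import Rotation as R
def go(x,y,z,yaw):
    s=status.get_state(); A=R.from_euler('xyz',s['eef_rot'],degrees=True); B=R.from_euler('xyz',[180,0,yaw],degrees=True)
    t=A.inv().apply(np.array([x,y,z])-s['tcp_pos'])/0.2; w=(A.inv()*B).as_rotvec(degrees=True)/90
    print('t',round(s['time_s'],2),'tcp',s['tcp_pos'].round(4),s['eef_rot'].round(1),'F',s['contact_force'].round(1),'w',round(s['gripper_width'],4)); print(np.r_[t,w].round(3).tolist(), 'dist',round(np.linalg.norm(t)*.2,3))
if __name__=='__main__': go(*map(float,sys.argv[1:]))
E
python3 mv.py 0.41 0 0.35 0
```

```text
t 0.15 tcp [0.1954 0.6457 0.2259] [179.9  -0.  -16.8] F [-0.8 -0.9 -0.4] w 0.0876
[1.962, 2.78, -0.617, 0.001, 0.0, -0.187] dist 0.692
```

Call:
apply_moves --pt "0.1 0.1 -0.6 0 0 0" --pt "0.65 0.95 -0.6 0 0 -0.187" --pt "0.65 0.95 -0.6 0 0 -0.187" --pt "0.65 0.95 -0.6 0 0 -0.187" --pt "0.65 0.95 -0.6 0 0 -0.187" --pt "0.65 0.95 -0.6 0 0 -0.187" --pt "0.65 0.95 -0.6 0 0 -0.187" --hand -1

```text
time_s: 1.02
tcp_pos: [0.2647, 0.4265, 0.3459]
eef_rot: [179.9, 0.0, -0.0]
contact_force: [-0.2, -0.2, 0.0]
gripper_width: 0.0875
```

```bash
python3 mv.py 0.41 0 0.35 0
```

```text
t 1.02 tcp [0.2647 0.4265 0.3459] [179.9   0.   -0. ] F [-0.2 -0.2  0. ] w 0.0875
[0.727, 2.132, -0.018, 0.001, 0.0, -0.0] dist 0.451
```

Call:
apply_moves --pt "0.4 1.0 0 0 0 0" --pt "0.4 1.0 0 0 0 0" --pt "0.4 1.0 0 0 0 0" --pt "0.4 1.0 0 0 0 0" --pt "0.4 1.0 0 0 0 0"

```text
time_s: 1.65
tcp_pos: [0.3451, 0.2257, 0.3457]
eef_rot: [179.9, 0.1, -0.1]
contact_force: [-0.1, 0.8, -0.4]
gripper_width: 0.0873
```

Call:
apply_moves --pt "0.35 1.0 0 0 0 0" --pt "0.35 1.0 0 0 0 0" --pt "0.35 1.0 0 0 0 0" --pt "0.35 1.0 0 0 0 0" --pt "0.35 1.0 0 0 0 0" --pt "0.35 1.0 0 0 0 0" --pt "0.35 1.0 0 0 0 0"

```text
time_s: 2.52
tcp_pos: [0.4146, 0.0267, 0.3458]
eef_rot: [179.9, 0.1, -0.0]
contact_force: [0.4, -0.2, 0.2]
gripper_width: 0.0875
```

```bash
python3 - <<'E'
from h import *
print(status.get_state()['tcp_pos'],status.get_state()['eef_rot'])
i=imaging.camera_info('wrist'); p,d=imaging.capture('wrist'); cv2.imwrite('pics/w1.png',p); np.savez('pics/w1.npz',d=d,T=i['T'])
E
```

```text
[0.41461164 0.02670532 0.34576097] [ 1.79891552e+02  8.54067352e-02 -3.01670968e-02]
```

View pics/w1.png

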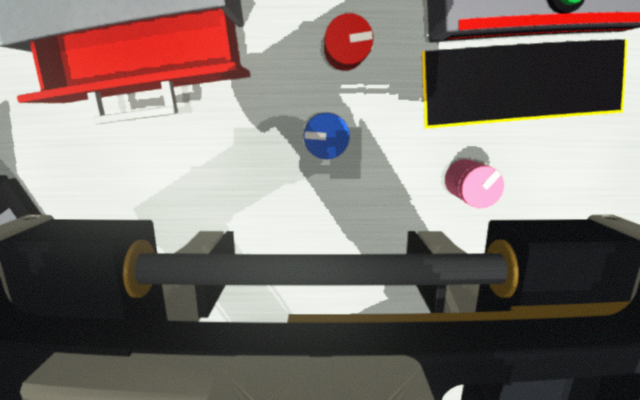

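The wrist view shows red at (349,41) with its dash to the right, blue at (327,136) with its dash to the left, and the mat corners near (424,52), (427,127), (622,110) and (625,40).

```bash
cat > tins.py <<'E'
from meas import *
# tin pose in an image: colour+dash mask -> outline onto z plane -> fitted circle, dash direction
def tinpose(p,i,color,c0,ztop=0.07,rad=0.045):
    H,S,V=hsvm(p)
    h,w=H.shape; u,v=np.meshgrid(np.arange(w),np.arange(h)); q=plane(i,np.c_[u.ravel(),v.ravel()],ztop).reshape(h,w,3)
    near=np.hypot(q[...,0]-c0[0],q[...,1]-c0[1])<rad
    if color=='red': m=((H<8)|(H>172))&(S>130)&(V>60)
    else: m=(H>98)&(H<132)&(S>110)&(V>50)
    m&=near
    yaw=None
    cs,_=cv2.findContours(m.astype(np.uint8),0,1); hull=cv2.convexHull(max(cs,key=cv2.contourArea)); f=np.zeros((h,w),np.uint8); cv2.drawContours(f,[hull],-1,1,-1); f=cv2.dilate(f,np.ones((3,3)))
    wh=(f>0)&(S<100)&(V>130)&near
    return q,m,wh
if __name__=='__main__':
    import sys
    f=sys.argv[1]; p=cv2.imread(f'pics/{f}.png'); z=np.load(f'pics/{f}.npz'); i=imaging.camera_info('wrist'); i['T']=z['T']; P=pts(i,z['d'])
    for a in sys.argv[2:]:
        c,x,y=a.split(','); c0=(float(x),float(y))
        top=(abs(P[...,2]-.07)<.008)&(np.hypot(P[...,0]-c0[0],P[...,1]-c0[1])<.05)
        cs,_=cv2.findContours(top.astype(np.uint8),0,1); k=max(cs,key=cv2.contourArea).reshape(-1,2)
        e=plane(i,k,.07)[:,:2].astype(np.float32); (cc,r_)=cv2.minEnclosingCircle(e); el=cv2.fitEllipse(e)
        q,m,wh=tinpose(p,i,c,c0)
        H,S,V=hsvm(p)
        inside=np.hypot(q[...,0]-el[0][0],q[...,1]-el[0][1])<.0285
        wq=q[inside&(S<100)&(V>130)][:,:2]
        d=wq.mean(0)-el[0]; u=np.linalg.svd(wq-wq.mean(0))[2][0]; u=u*np.sign(u@d)
        print(c,'ztop',np.median(P[top][:,2]).round(4),'circ',np.round(cc,4),round(r_,4),'ell',np.round(el[0],4),np.round(el[1],4),'n',len(wq),'yaw mean',np.degrees(np.arctan2(d[1],d[0])).round(1),'pca',np.degrees(np.arctan2(u[1],u[0])).round(1),np.linalg.norm(d).round(4))
E
python3 tins.py w1 red,.56,-.009 blue,.449,.014
python3 - <<'E'
from meas import *
p=cv2.imread('pics/w1.png'); z=np.load('pics/w1.npz'); i=imaging.camera_info('wrist'); i['T']=z['T']
q=plane(i,[(424,50),(427,127),(622,110),(625,40)],0.001)[:,:2]; print(q.round(4)); print('mat c',q.mean(0)); 
for a,b in ((0,3),(1,2)): v=q[a]-q[b]; print(np.linalg.norm(v),np.degrees(np.arctan2(-v[0],v[1])))
P=pts(i,z['d']); H,S,V=hsvm(p); X,Y,Z=[P[...,k] for k in range(3)]
m=(S<80)&(abs(Z-.07)<.012)&(X>.4)&(X<.52)&(Y>.18)&(Y<.38); print('handle',m.sum(),P[m].mean(0),cv2.minAreaRect(P[m][:,:2].astype(np.float32)))
m=(S>130)&(Z>.078)&(Z<.1)&(X>.4)&(X<.56)&(Y>.1)&(Y<.45); print('panel',cv2.minAreaRect(P[m][:,:2].astype(np.float32)))
E
```

```text
red ztop 0.0689 circ [ 0.5698 -0.0071] 0.0303 ell [ 0.5699 -0.007 ] [0.0576 0.0592] n 185 yaw mean -79.0 pca -81.3 0.0149
blue ztop 0.069 circ [0.4533 0.0193] 0.03 ell [0.4534 0.0195] [0.058  0.0584] n 152 yaw mean 87.6 pca 86.9 0.0141
[[ 0.5699 -0.12  ]
 [ 0.462  -0.1313]
 [ 0.4943 -0.4429]
 [ 0.5978 -0.4304]]
mat c [ 0.53100461 -0.28112799]
0.3116211966924319 5.132346508445405
0.3132604343416266 5.933591535312826
handle 1272 [0.491017   0.26717611 0.07217315] ((0.49622243642807007, 0.2718929648399353), (0.04034488648176193, 0.11875841021537781), 5.174731731414795)
panel ((0.5222786068916321, 0.27018624544143677), (0.011300263926386833, 0.28694117069244385), 6.004424095153809)
```

```bash
python3 mv.py 0.570 -0.007 0.16 -80
```

```text
t 2.58 tcp [0.4146 0.0266 0.3459] [ 1.799e+02  1.000e-01 -0.000e+00] F [-0.4  0.6  0.7] w 0.0875
[0.778, 0.166, 0.929, 0.001, -0.0, 0.889] dist 0.245
```

Call:
apply_moves --pt "0.778 0.166 0.3 0 0 0.889" --pt "0.778 0.166 0.5 0 0 0.889" --pt "0.778 0.166 0.9 0 0 0.889" --pt "0.778 0.166 0.9 0 0 0.889" --pt "0.778 0.166 0.9 0 0 0.889" --pt "0.778 0.166 0.9 0 0 0.889" --pt "0.778 0.166 0.9 0 0 0.889" --pt "0.778 0.166 0.9 0 0 0.889" --pt "0.778 0.166 0.9 0 0 0.889" --pt "0.778 0.166 0.9 0 0 0.889" --pt "0.778 0.166 0.9 0 0 0.889"

```text
time_s: 3.95
tcp_pos: [0.57, -0.0067, 0.1658]
eef_rot: [179.9, -0.1, -80.0]
contact_force: [0.0, -0.5, -0.0]
gripper_width: 0.0875
```

```bash
python3 - <<'E'
from h import *
i=imaging.camera_info('wrist'); p,d=imaging.capture('wrist'); cv2.imwrite('pics/w2.png',p); np.savez('pics/w2.npz',d=d,T=i['T'])
E
python3 mv.py 0.570 -0.007 0.03 -80
```

```text
t 4.0 tcp [ 0.57   -0.0068  0.1657] [ 1.799e+02 -1.000e-01 -8.000e+01] F [ 0.6 -0.1  0.4] w 0.0873
[0.0, -0.001, 0.679, 0.001, -0.001, 0.0] dist 0.136
```

View pics/w2.png

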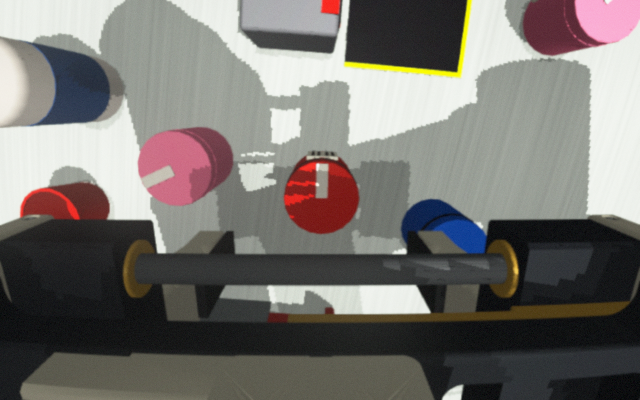

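The red tin is centred between the jaws at (322,193), with its dash straight along tool x. I'm descending.

Call:
apply_moves --pt "0 0 0.25 0 0 0" --pt "0 0 0.5 0 0 0" --pt "0 0 0.68 0 0 0" --pt "0 0 0.68 0 0 0" --pt "0 0 0.68 0 0 0"

```text
time_s: 4.62
tcp_pos: [0.5708, -0.0069, 0.0311]
eef_rot: [180.0, -0.1, -79.9]
contact_force: [-0.1, -0.6, -0.4]
gripper_width: 0.0874
```

Call:
apply_moves --pt "0 0 0 0 0 0" --pt "0 0 0 0 0 0" --pt "0 0 0 0 0 0" --pt "0 0 0 0 0 0" --pt "0 0 0 0 0 0" --pt "0 0 0 0 0 0" --hand 1 --grip_force 20

```text
time_s: 5.38
tcp_pos: [0.5708, -0.0069, 0.0316]
eef_rot: [-180.0, -0.1, -79.9]
contact_force: [-3.7, -0.7, 5.7]
gripper_width: 0.0594
```

Call:
apply_moves --pt "0 0 -0.3 0 0 0" --pt "0 0 -0.6 0 0 0" --pt "0 0 -0.6 0 0 0" --pt "0 0 -0.6 0 0 0"

```text
time_s: 5.88
tcp_pos: [0.5699, -0.0067, 0.1509]
eef_rot: [180.0, -0.1, -80.0]
contact_force: [0.4, 0.2, -5.1]
gripper_width: 0.0598
```

```bash
python3 mv.py 0.537 -0.341 0.15 5.6
```

```text
t 5.88 tcp [ 0.5699 -0.0067  0.1509] [ 1.8e+02 -1.0e-01 -8.0e+01] F [ 0.4  0.2 -5.1] w 0.0598
[1.617, 0.453, 0.007, 0.001, -0.0, -0.951] dist 0.336
```

Call:
apply_moves --pt "0.9 0.25 0 0 0 -0.9" --pt "0.9 0.25 0 0 0 -0.9" --pt "0.9 0.25 0 0 0 -0.9" --pt "0.9 0.25 0 0 0 -0.9" --pt "0.9 0.25 0 0 0 -0.9" --pt "0.9 0.25 0 0 0 -0.9" --pt "0.9 0.25 0 0 0 -0.9" --pt "0.9 0.25 0 0 0 -0.9" --pt "0.9 0.25 0 0 0 -0.9"

```text
time_s: 7.0
tcp_pos: [0.5508, -0.1925, 0.1489]
eef_rot: [180.0, 0.3, 1.0]
contact_force: [0.4, -0.7, -2.7]
gripper_width: 0.0595
```

```bash
python3 mv.py 0.537 -0.341 0.15 5.6
```

```text
t 7.0 tcp [ 0.5508 -0.1925  0.1489] [180.    0.3   1. ] F [ 0.4 -0.7 -2.7] w 0.0595
[-0.081, 0.741, -0.004, 0.0, 0.003, -0.052] dist 0.149
```

Call:
apply_moves --pt "-0.081 0.741 0 0 0.003 -0.052" --pt "-0.081 0.741 0 0 0.003 -0.052" --pt "-0.081 0.741 0 0 0.003 -0.052" --pt "-0.081 0.741 0 0 0.003 -0.052" --pt "-0.081 0.741 0 0 0.003 -0.052" --pt "-0.081 0.741 0 0 0.003 -0.052"

```text
time_s: 7.75
tcp_pos: [0.5372, -0.34, 0.1488]
eef_rot: [180.0, 0.0, 5.7]
contact_force: [-0.3, -0.5, -3.2]
gripper_width: 0.0593
```

```bash
python3 mv.py 0.537 -0.341 0.033 5.6
```

```text
t 7.75 tcp [ 0.5372 -0.34    0.1488] [180.    0.    5.7] F [-0.3 -0.5 -3.2] w 0.0593
[-0.001, 0.005, 0.579, 0.0, 0.0, 0.001] dist 0.116
```

Call:
apply_moves --pt "0 0 0.25 0 0 0" --pt "0 0 0.45 0 0 0" --pt "0 0 0.55 0 0 0" --pt "0 0 0.58 0 0 0" --pt "0 0 0.58 0 0 0"

```text
time_s: 8.38
tcp_pos: [0.5378, -0.3396, 0.0335]
eef_rot: [180.0, -0.0, 5.7]
contact_force: [0.7, -0.7, -2.6]
gripper_width: 0.0595
```

Call:
apply_moves --pt "0 0 0 0 0 0" --pt "0 0 0 0 0 0" --pt "0 0 0 0 0 0" --pt "0 0 0 0 0 0" --hand -1

```text
time_s: 8.88
tcp_pos: [0.5379, -0.3397, 0.0338]
eef_rot: [179.9, -0.0, 5.7]
contact_force: [0.9, 0.2, 0.2]
gripper_width: 0.087
```

Call:
apply_moves --pt "0 0 -0.2 0 0 0" --pt "0 0 -0.5 0 0 0" --pt "0 0 -0.8 0 0 0" --pt "0 0 -0.8 0 0 0" --pt "0 0 -0.8 0 0 0"

```text
time_s: 9.5
tcp_pos: [0.5376, -0.3393, 0.1939]
eef_rot: [180.0, -0.1, 5.7]
contact_force: [-0.1, -0.2, -0.5]
gripper_width: 0.0879
```

```bash
python3 mv.py 0.47 -0.1 0.3 -93; python3 - <<'E'
from h import *
i=imaging.camera_info('wrist'); p,d=imaging.capture('wrist'); cv2.imwrite('pics/w3.png',p); np.savez('pics/w3.npz',d=d,T=i['T'])
E
```

```text
t 9.5 tcp [ 0.5376 -0.3393  0.1939] [ 1.8e+02 -1.0e-01  5.7e+00] F [-0.1 -0.2 -0.5] w 0.0879
[-0.217, -1.224, -0.532, -0.0, -0.001, 1.096] dist 0.27
```

View pics/w3.png

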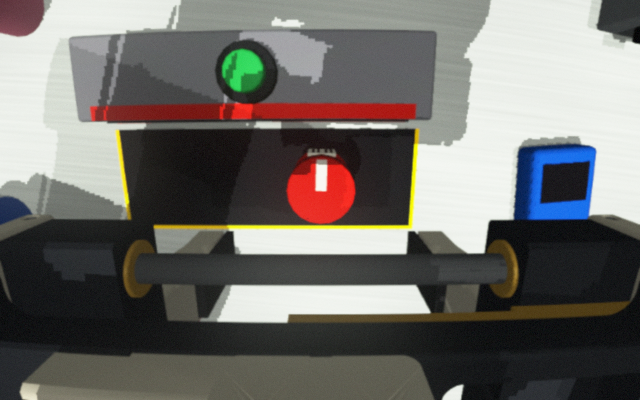

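Red stands upright on the mat at (321,185) with its dash and label facing the reader. Next is blue.

Call:
apply_moves --pt "-0.2 -0.9 -0.2 0 0 0.95" --pt "-0.2 -0.9 -0.2 0 0 0.95" --pt "-0.2 -0.9 -0.2 0 0 0.95" --pt "-0.2 -0.9 -0.2 0 0 0.95" --pt "-0.2 -0.9 -0.2 0 0 0.95" --pt "-0.2 -0.9 -0.2 0 0 0.95" --pt "-0.2 -0.9 -0.2 0 0 0.95" --pt "-0.2 -0.9 -0.2 0 0 0.95" --pt "-0.2 -0.9 -0.2 0 0 0.95"

```text
time_s: 10.68
tcp_pos: [0.4789, -0.1641, 0.2315]
eef_rot: [179.8, 0.0, -79.8]
contact_force: [-0.1, 0.6, -0.0]
gripper_width: 0.0876
```

```bash
python3 mv.py 0.4534 0.0195 0.18 -93
```

```text
t 10.68 tcp [ 0.4789 -0.1641  0.2315] [179.8   0.  -79.8] F [-0.1  0.6 -0. ] w 0.0876
[-0.926, -0.038, 0.258, 0.002, 0.0, 0.146] dist 0.192
```

Call:
apply_moves --pt "-0.926 -0.038 0.258 0 0 0.146" --pt "-0.926 -0.038 0.258 0 0 0.146" --pt "-0.926 -0.038 0.258 0 0 0.146" --pt "-0.926 -0.038 0.258 0 0 0.146" --pt "-0.926 -0.038 0.258 0 0 0.146" --pt "-0.926 -0.038 0.258 0 0 0.146"

```text
time_s: 11.42
tcp_pos: [0.4537, 0.0189, 0.18]
eef_rot: [179.8, -0.0, -92.9]
contact_force: [0.2, -0.1, -0.5]
gripper_width: 0.0879
```

```bash
python3 mv.py 0.4534 0.0195 0.03 -93; python3 - <<'E'
from h import *
i=imaging.camera_info('wrist'); p,d=imaging.capture('wrist'); cv2.imwrite('pics/w4.png',p); np.savez('pics/w4.npz',d=d,T=i['T'])
E
python3 tins.py w4 blue,.4534,.0195
```

```text
t 11.43 tcp [0.4537 0.0189 0.18  ] [179.8  -0.  -92.9] F [ 0.2 -0.1 -0.5] w 0.0879
[-0.003, -0.001, 0.75, 0.002, -0.0, 0.001] dist 0.15
blue ztop 0.069 circ [0.4529 0.0187] 0.0299 ell [0.4527 0.0188] [0.0582 0.0588] n 293 yaw mean 85.4 pca 85.2 0.0153
```

View pics/w4.png

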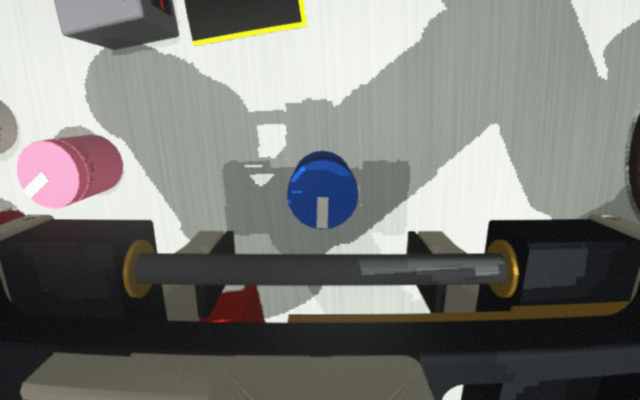

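Blue is centred at (322,192) with its dash straight down in the image, along tool -x. I'm grasping it.

Call:
apply_moves --pt "0 0 0.3 0 0 0" --pt "0 0 0.6 0 0 0" --pt "0 0 0.75 0 0 0" --pt "0 0 0.75 0 0 0" --pt "0 0 0.75 0 0 0"

```text
time_s: 12.1
tcp_pos: [0.4544, 0.0184, 0.0312]
eef_rot: [179.9, 0.0, -93.0]
contact_force: [0.1, 1.2, -0.1]
gripper_width: 0.0878
```

Call:
apply_moves --pt "0 0 0 0 0 0" --pt "0 0 0 0 0 0" --pt "0 0 0 0 0 0" --pt "0 0 0 0 0 0" --pt "0 0 0 0 0 0" --pt "0 0 0 0 0 0" --hand 1 --grip_force 20

```text
time_s: 12.85
tcp_pos: [0.4543, 0.0185, 0.0316]
eef_rot: [179.9, -0.0, -93.0]
contact_force: [-3.3, 1.0, 7.4]
gripper_width: 0.0596
```

Call:
apply_moves --pt "0 0 -0.3 0 0 0" --pt "0 0 -0.6 0 0 0" --pt "0 0 -0.6 0 0 0" --pt "0 0 -0.6 0 0 0"

```text
time_s: 13.35
tcp_pos: [0.4537, 0.0184, 0.1512]
eef_rot: [179.9, 0.0, -93.0]
contact_force: [0.1, -1.2, -3.2]
gripper_width: 0.0594
```

```bash
python3 mv.py 0.525 -0.221 0.15 -173.4
```

```text
t 13.35 tcp [0.4537 0.0184 0.1512] [179.9   0.  -93. ] F [ 0.1 -1.2 -3.2] w 0.0594
[1.177, -0.419, 0.005, 0.001, -0.001, 0.893] dist 0.25
```

Call:
apply_moves --pt "0.9 -0.32 0 0 0 0.893" --pt "0.9 -0.32 0 0 0 0.893" --pt "0.9 -0.32 0 0 0 0.893" --pt "0.9 -0.32 0 0 0 0.893" --pt "0.9 -0.32 0 0 0 0.893" --pt "0.9 -0.32 0 0 0 0.893" --pt "0.9 -0.32 0 0 0 0.893" --pt "0.9 -0.32 0 0 0 0.893" --pt "0.9 -0.32 0 0 0 0.893"

```text
time_s: 14.48
tcp_pos: [0.507, -0.1646, 0.1489]
eef_rot: [179.9, -0.3, -173.3]
contact_force: [-0.0, 0.1, -3.8]
gripper_width: 0.0599
```

```bash
python3 mv.py 0.525 -0.221 0.15 -173.4
```

```text
t 14.47 tcp [ 0.507  -0.1646  0.1489] [ 179.9   -0.3 -173.3] F [-0.   0.1 -3.8] w 0.0599
[-0.057, -0.291, -0.006, 0.001, -0.004, 0.001] dist 0.059
```

Call:
apply_moves --pt "-0.057 -0.291 0 0 -0.004 0" --pt "-0.057 -0.291 0 0 -0.004 0" --pt "-0.057 -0.291 0 0 -0.004 0" --pt "-0.057 -0.291 0 0 -0.004 0"

```text
time_s: 14.98
tcp_pos: [0.5246, -0.2205, 0.1483]
eef_rot: [179.9, -0.0, -173.3]
contact_force: [0.5, 0.4, -1.9]
gripper_width: 0.0598
```

Call:
apply_moves --pt "0 0 0.25 0 0 0" --pt "0 0 0.45 0 0 0" --pt "0 0 0.55 0 0 0" --pt "0 0 0.58 0 0 0" --pt "0 0 0.58 0 0 0"

```text
time_s: 15.6
tcp_pos: [0.525, -0.2198, 0.0329]
eef_rot: [179.9, 0.0, -173.2]
contact_force: [-0.8, -0.7, -2.7]
gripper_width: 0.0595
```

Call:
apply_moves --pt "0 0 0 0 0 0" --pt "0 0 0 0 0 0" --pt "0 0 0 0 0 0" --pt "0 0 0 0 0 0" --hand -1

```text
time_s: 16.1
tcp_pos: [0.5251, -0.2199, 0.0332]
eef_rot: [179.9, 0.0, -173.2]
contact_force: [-0.0, -0.2, -0.3]
gripper_width: 0.0868
```

Call:
apply_moves --pt "0 0 -0.2 0 0 0" --pt "0 0 -0.5 0 0 0" --pt "0 0 -0.8 0 0 0" --pt "0 0 -0.8 0 0 0" --pt "0 0 -0.8 0 0 0"

```text
time_s: 16.73
tcp_pos: [0.5247, -0.22, 0.1931]
eef_rot: [179.9, 0.1, -173.2]
contact_force: [-0.0, 0.2, -1.0]
gripper_width: 0.0877
```

```bash
python3 mv.py 0.55 -0.35 0.3 5.6
```

```text
t 16.73 tcp [ 0.5247 -0.22    0.1931] [ 1.799e+02  1.000e-01 -1.732e+02] F [-0.   0.2 -1. ] w 0.0877
[-0.049, -0.66, -0.535, -0.001, 0.002, -1.987] dist 0.17
```

```bash
python3 mv.py 0.60 -0.277 0.32 -174.4
```

```text
t 16.73 tcp [ 0.5247 -0.22    0.1931] [ 1.799e+02  1.000e-01 -1.732e+02] F [-0.   0.2 -1. ] w 0.0877
[-0.341, -0.327, -0.635, 0.001, 0.001, 0.013] dist 0.158
```

Call:
apply_moves --pt "-0.341 -0.327 -0.635 0 0 0" --pt "-0.341 -0.327 -0.635 0 0 0" --pt "-0.341 -0.327 -0.635 0 0 0.01" --pt "-0.341 -0.327 -0.635 0 0 0.01" --pt "-0.341 -0.327 -0.635 0 0 0.01" --pt "-0.341 -0.327 -0.635 0 0 0.01" --hand 1

```text
time_s: 17.48
tcp_pos: [0.5992, -0.2765, 0.3184]
eef_rot: [179.8, -0.1, -174.1]
contact_force: [0.4, 0.0, -0.2]
gripper_width: 0.033
```

```bash
python3 mv.py 0.630 -0.272 0.12 -174.4; python3 - <<'E'
from h import *
i=imaging.camera_info('wrist'); p,d=imaging.capture('wrist'); cv2.imwrite('pics/w5.png',p); np.savez('pics/w5.npz',d=d,T=i['T'])
p,d=imaging.capture('scene');big(p,220,440,120,290,3.6,'pics/sc5.png')
E
python3 tins.py w5 blue,.525,-.22 red,.537,-.34
```

```text
t 17.48 tcp [ 0.5992 -0.2765  0.3184] [ 1.798e+02 -1.000e-01 -1.741e+02] F [ 0.4  0.  -0.2] w 0.033
[-0.157, 0.004, 0.992, 0.002, -0.001, 0.003] dist 0.201
blue ztop 0.069 circ [ 0.5263 -0.2192] 0.0298 ell [ 0.5263 -0.2191] [0.0575 0.0579] n 201 yaw mean 7.8 pca 5.4 0.0145
red ztop 0.0689 circ [ 0.5396 -0.3382] 0.03 ell [ 0.5394 -0.3382] [0.0577 0.0588] n 209 yaw mean 3.2 pca 4.6 0.0146
```

View pics/w5.png

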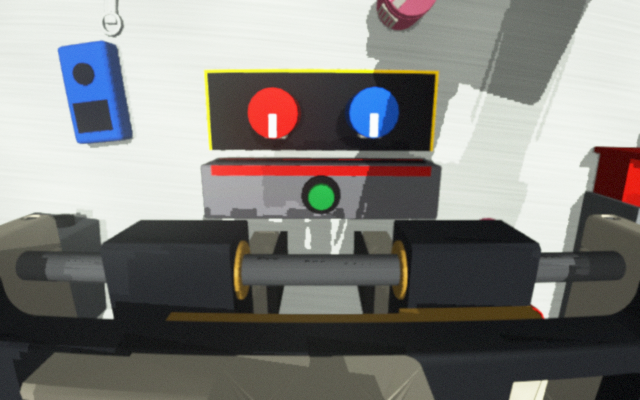

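View pics/sc5.png

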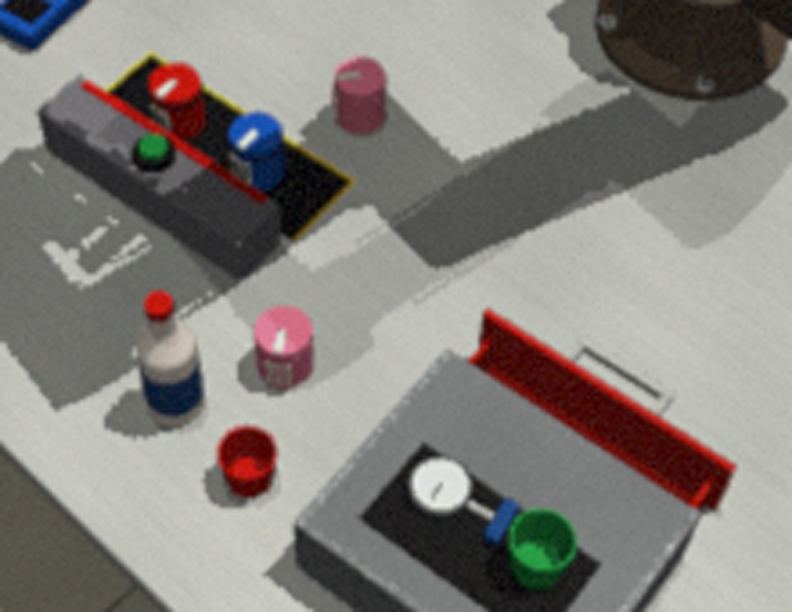

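Both tins stand on the mat in the wrist view at (273,112) and (374,112), with dashes to the reader (about 5° against a reader yaw of 5.6°). The button is at (321,197). I'll measure it and then press.

```bash
python3 - <<'E'
from meas import *
p=cv2.imread('pics/w5.png'); z=np.load('pics/w5.npz'); i=imaging.camera_info('wrist'); i['T']=z['T']; P=pts(i,z['d'])
H,S,V=hsvm(p); m=(H>50)&(H<90)&(S>120)&(V>60); m[:180]=0;m[215:]=0; m[:,:300]=0;m[:,345:]=0
print(m.sum(),np.median(P[m],0)); y,x=np.nonzero(m); zt=np.median(P[m][:,2]); print(plane(i,np.c_[x,y],zt).mean(0))
E
python3 mv.py 0.63 -0.272 0.125 -174.4
```

```text
581 [ 0.62957489 -0.27111827  0.09261201]
[ 0.62954134 -0.27112883  0.09261201]
t 17.57 tcp [ 0.5995 -0.2767  0.3193] [ 179.9   -0.  -174.1] F [0.1 1.1 0.1] w 0.0253
[-0.154, 0.005, 0.971, 0.001, -0.0, 0.003] dist 0.197
```

Call:
apply_moves --pt "-0.15 0 0.3 0 0 0" --pt "-0.15 0 0.6 0 0 0" --pt "-0.15 0 0.85 0 0 0" --pt "-0.15 0 0.97 0 0 0" --pt "-0.15 0 0.97 0 0 0" --pt "-0.15 0 0.97 0 0 0" --hand 1

```text
time_s: 18.32
tcp_pos: [0.63, -0.2734, 0.1268]
eef_rot: [179.9, 0.1, -174.1]
contact_force: [1.0, 0.1, -0.8]
gripper_width: 0.0002
```

```bash
python3 mv.py 0.63 -0.2715 0.086 -174.4
```

```text
t 18.32 tcp [ 0.63   -0.2734  0.1268] [ 1.799e+02  1.000e-01 -1.741e+02] F [ 1.   0.1 -0.8] w 0.0002
[-0.001, 0.009, 0.204, 0.001, 0.001, 0.004] dist 0.041
```

Call:
apply_moves --pt "0 0 0.1 0 0 0" --pt "0 0 0.16 0 0 0" --pt "0 0 0.18 0 0 0" --pt "0 0 0.19 0 0 0" --pt "0 0 0.2 0 0 0" --pt "0 0 0.2 0 0 0" --pt "0 0 0.2 0 0 0"

```text
time_s: 19.2
tcp_pos: [0.6303, -0.2733, 0.0883]
eef_rot: [180.0, 0.1, -174.0]
contact_force: [-2.8, 2.8, 8.0]
gripper_width: 0.0007
```

Call:
apply_moves --pt "0 0 0.01 0 0 0" --pt "0 0 0.02 0 0 0" --pt "0 0 0.025 0 0 0" --pt "0 0 0.025 0 0 0" --pt "0 0 0.025 0 0 0"

```text
time_s: 19.82
tcp_pos: [0.6305, -0.2734, 0.0879]
eef_rot: [-180.0, 0.2, -174.0]
contact_force: [-9.9, 8.2, 27.1]
gripper_width: 0.0006
```

```bash
python3 - <<'E'
from h import *
p,d=imaging.capture('scene');big(p,220,440,120,290,3.6,'pics/sc6.png')
E
python3 mv.py 0.63 -0.2715 0.086 -174.4
```

```text
t 19.88 tcp [ 0.6305 -0.2734  0.0879] [-180.     0.2 -174. ] F [-10.3   7.8  27. ] w 0.0005
[0.002, 0.01, 0.01, -0.0, 0.003, 0.005] dist 0.003
```

View pics/sc6.png

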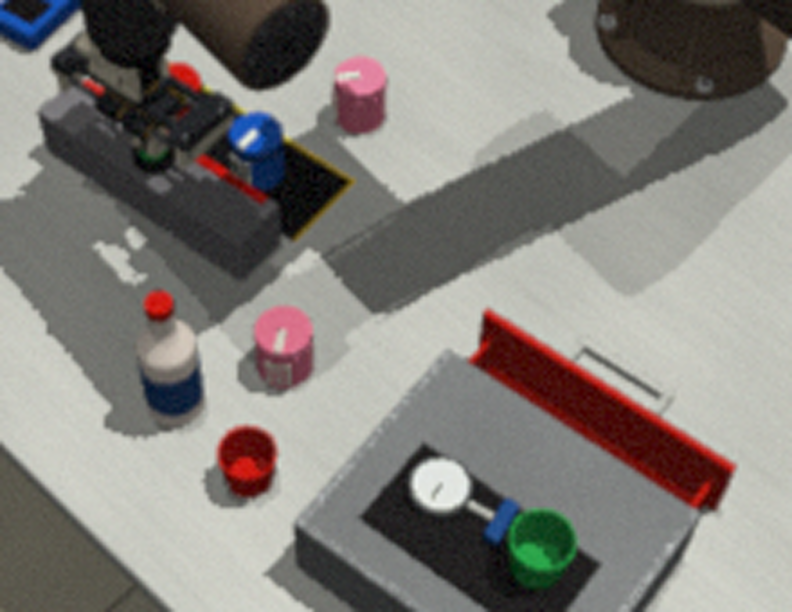

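The button is bottomed out (27 N with no more travel) and the blue tin is unmoved. I'm lifting to check that both are still in place.

Call:
apply_moves --pt "0 0 -0.3 0 0 0" --pt "0 0 -0.6 0 0 0" --pt "0 0 -0.9 0 0 0" --pt "0 0 -1.0 0 0 0" --pt "0 0 -1.0 0 0 0" --pt "0 0 -1.0 0 0 0"

```text
time_s: 20.62
tcp_pos: [0.6292, -0.2731, 0.2868]
eef_rot: [180.0, 0.2, -174.0]
contact_force: [-0.6, 0.4, -0.3]
gripper_width: 0.0006
```

```bash
python3 - <<'E'
from h import *
i=imaging.camera_info('wrist'); p,d=imaging.capture('wrist'); cv2.imwrite('pics/w6.png',p); np.savez('pics/w6.npz',d=d,T=i['T'])
E
python3 tins.py w6 blue,.525,-.22 red,.537,-.34;python3 mv.py 0.43 0.26 0.3 6
```

```text
blue ztop 0.069 circ [ 0.5269 -0.219 ] 0.0303 ell [ 0.5268 -0.2191] [0.0583 0.059 ] n 246 yaw mean 7.8 pca 5.3 0.0143
red ztop 0.0689 circ [ 0.5399 -0.3377] 0.0301 ell [ 0.54   -0.3377] [0.0579 0.059 ] n 262 yaw mean 1.8 pca 4.5 0.0139
t 20.68 tcp [ 0.6291 -0.2732  0.2864] [ 1.80e+02  1.00e-01 -1.74e+02] F [ 0.5  1.  -0.6] w 0.0003
[0.71, 2.756, -0.069, -0.002, 0.0, -2.0] dist 0.569
```

View pics/w6.png

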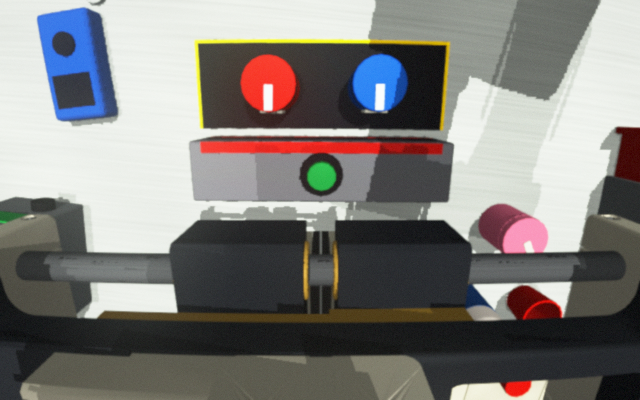

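Both tins are still in place, so step 1 is done. Now the drawer: I'll hook behind the bar with shut fingers.

```bash
python3 mv.py 0.5015 0.269 0.2 -174
```

```text
t 20.68 tcp [ 0.6291 -0.2732  0.2864] [ 1.80e+02  1.00e-01 -1.74e+02] F [ 0.5  1.  -0.6] w 0.0003
[0.351, 2.763, 0.432, 0.0, 0.001, 0.0] dist 0.564
```

Call:
apply_moves --pt "0.25 1.0 0 0 0 0" --pt "0.25 1.0 0 0 0 0" --pt "0.25 1.0 0 0 0 0" --pt "0.25 1.0 0 0 0 0" --pt "0.25 1.0 0 0 0 0"

```text
time_s: 21.3
tcp_pos: [0.558, -0.0784, 0.2858]
eef_rot: [180.0, 0.1, -173.8]
contact_force: [-0.6, -0.4, -0.3]
gripper_width: 0.0003
```

Call:
apply_moves --pt "0.1 1.0 0 0 0 0" --pt "0.1 1.0 0 0 0 0" --pt "0.1 1.0 0 0 0 0" --pt "0.1 1.0 0 0 0 0" --pt "0.1 1.0 0 0 0 0"

```text
time_s: 21.92
tcp_pos: [0.517, 0.1183, 0.2852]
eef_rot: [-180.0, 0.0, -173.8]
contact_force: [0.1, -0.6, 0.0]
gripper_width: 0.0004
```

```bash
python3 mv.py 0.5015 0.269 0.2 -174
```

```text
t 21.93 tcp [0.517  0.1183 0.2852] [-180.     0.  -173.8] F [ 0.1 -0.6  0. ] w 0.0004
[-0.004, 0.758, 0.425, -0.0, 0.0, 0.002] dist 0.174
```

Call:
apply_moves --pt "0 0.758 0.1 0 0 0" --pt "0 0.758 0.2 0 0 0" --pt "0 0.758 0.42 0 0 0" --pt "0 0.758 0.42 0 0 0" --pt "0 0.758 0.42 0 0 0" --pt "0 0.758 0.42 0 0 0"

```text
time_s: 22.68
tcp_pos: [0.502, 0.2681, 0.2027]
eef_rot: [180.0, 0.1, -173.9]
contact_force: [-0.0, -0.3, 0.5]
gripper_width: 0.0001
```

```bash
python3 - <<'E'
from meas import *
i=imaging.camera_info('wrist'); p,d=imaging.capture('wrist'); cv2.imwrite('pics/w7.png',p); np.savez('pics/w7.npz',d=d,T=i['T'])
P=pts(i,d); H,S,V=hsvm(p); X,Y,Z=[P[...,k] for k in range(3)]
m=(S<90)&(abs(Z-.073)<.008)&(X>.44)&(X<.53)&(Y>.18)&(Y<.36); print('handle',m.sum(),np.median(P[m],0),cv2.minAreaRect(P[m][:,:2].astype(np.float32)))
m=(S>130)&(Z>.08)&(Z<.1)&(X>.4)&(X<.56)&(Y>.1)&(Y<.45); print('panel',cv2.minAreaRect(P[m][:,:2].astype(np.float32)))
E
python3 mv.py 0.5015 0.269 0.045 -174
```

```text
handle 2474 [0.48475976 0.26712888 0.07331362] ((0.49724623560905457, 0.26871269941329956), (0.04046246409416199, 0.11164866387844086), 6.288884162902832)
panel ((0.5221220254898071, 0.27189213037490845), (0.010902458801865578, 0.2881619334220886), 6.064231872558594)
t 22.73 tcp [0.5019 0.2683 0.2028] [ 180.     0.2 -173.9] F [0.5 0.1 0.6] w 0.0002
[0.004, 0.003, 0.789, 0.001, 0.002, 0.001] dist 0.158
```

View pics/w7.png

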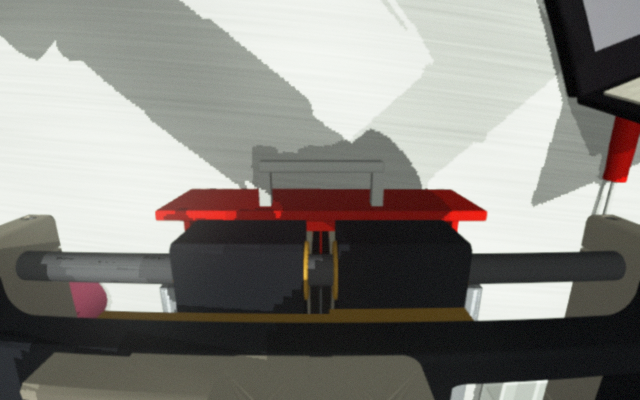

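The handle bar is at row 165 with its arms at columns 265 and 377, and the TCP sits over the gap.

Call:
apply_moves --pt "0 0 0.3 0 0 0" --pt "0 0 0.5 0 0 0" --pt "0 0 0.58 0 0 0" --pt "0 0 0.64 0 0 0" --pt "0 0 0.68 0 0 0" --pt "0 0 0.7 0 0 0" --pt "0 0 0.7 0 0 0"

```text
time_s: 23.6
tcp_pos: [0.5024, 0.2687, 0.0631]
eef_rot: [179.9, 0.2, -173.9]
contact_force: [0.2, -0.3, 0.4]
gripper_width: 0.0003
```

```bash
python3 mv.py 0.502 0.269 0.050 -174
```

```text
t 23.6 tcp [0.5024 0.2687 0.0631] [ 179.9    0.2 -173.9] F [ 0.2 -0.3  0.4] w 0.0003
[0.002, 0.002, 0.066, 0.001, 0.002, 0.001] dist 0.013
```

Call:
apply_moves --pt "0 0 0.04 0 0 0" --pt "0 0 0.07 0 0 0" --pt "0 0 0.07 0 0 0" --pt "0.03 0 0.07 0 0 0" --pt "0.08 0 0.07 0 0 0" --pt "0.14 0 0.07 0 0 0" --pt "0.2 0 0.07 0 0 0" --pt "0.26 0 0.07 0 0 0" --pt "0.32 0 0.07 0 0 0" --pt "0.38 0 0.07 0 0 0" --pt "0.38 0 0.07 0 0 0"

```text
time_s: 24.98
tcp_pos: [0.4254, 0.2598, 0.0488]
eef_rot: [180.0, 0.1, -173.8]
contact_force: [0.0, -1.1, 0.3]
gripper_width: 0.0007
```

Call:
apply_moves --pt "0.06 0 0 0 0 0" --pt "0.12 0 0 0 0 0" --pt "0.17 0 0 0 0 0" --pt "0.2 0 0 0 0 0" --pt "0.22 0 0 0 0 0" --pt "0.22 0 0 0 0 0"

```text
time_s: 25.72
tcp_pos: [0.381, 0.2544, 0.0485]
eef_rot: [-180.0, 0.0, -173.8]
contact_force: [-0.7, 0.5, 0.2]
gripper_width: 0.0005
```

```bash
python3 - <<'E'
from h import *
p,d=imaging.capture('top');big(p,200,450,130,280,3.2,'pics/top8.png')
E
python3 mv.py 0.502 0.269 0.050 -174
```

```text
t 25.77 tcp [0.3811 0.2544 0.0485] [-180.     0.  -173.8] F [-0.4  0.4 -0.3] w 0.0008
[-0.609, 0.008, -0.007, -0.001, 0.0, 0.002] dist 0.122
```

View pics/top8.png

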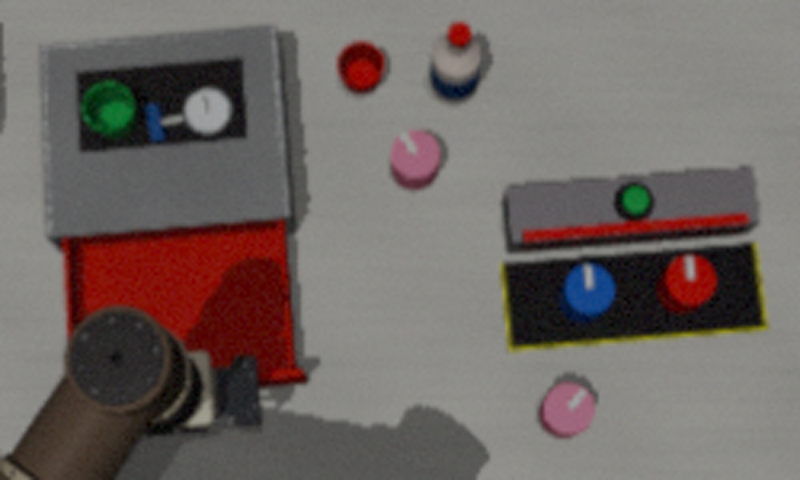

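The drawer is now well out. I'm lifting clear.

Call:
apply_moves --pt "-0.025 0 0 0 0 0" --pt "-0.025 0 0 0 0 0" --pt "-0.025 0 -0.3 0 0 0" --pt "-0.025 0 -0.6 0 0 0" --pt "-0.025 0 -1.0 0 0 0" --pt "-0.025 0 -1.0 0 0 0" --pt "-0.025 0 -1.0 0 0 0" --hand 1

```text
time_s: 26.65
tcp_pos: [0.3864, 0.2556, 0.2498]
eef_rot: [179.9, 0.1, -173.9]
contact_force: [-0.9, 0.3, -0.6]
gripper_width: 0.0003
```

Call:
apply_moves --pt "-0.4 -0.9 0 0 0 0" --pt "-0.4 -0.9 0 0 0 0" --pt "-0.4 -0.9 0 0 0 0" --pt "-0.4 -0.9 0 0 0 0" --pt "-0.4 -0.9 0 0 0 0" --hand -1

```text
time_s: 27.28
tcp_pos: [0.4848, 0.0843, 0.2482]
eef_rot: [179.9, -0.0, -174.0]
contact_force: [-1.1, 0.4, -0.6]
gripper_width: 0.045
```

```bash
python3 - <<'E'
from meas import *
for n in ('top','scene'):
    i=imaging.camera_info(n); p,d=imaging.capture(n); cv2.imwrite(f'pics/{n}9.png',p)
    P=pts(i,d); H,S,V=hsvm(p); X,Y,Z=[P[...,k] for k in range(3)]
    m=((H<6)|(H>174))&(S>130)&(Z>.08)&(Z<.1)&(X>.36)&(X<.5)&(Y>.1)&(Y<.45); print('panel',cv2.minAreaRect(P[m][:,:2].astype(np.float32)))
    m=((H<6)|(H>174))&(S>130)&(Z>.0)&(Z<.02)&(X>.36)&(X<.65)&(Y>.1)&(Y<.45); print('floor',np.median(P[m],0),cv2.minAreaRect(P[m][:,:2].astype(np.float32)))
big(p,220,440,120,290,3.6,'pics/sc9.png')
E
python3 mv.py 0.5260 -0.2195 0.2 -174.4
```

```text
panel ((0.4147743284702301, 0.1802445948123932), (0.010770875960588455, 0.12949708104133606), 5.8814005851745605)
floor [0.46220583 0.20961699 0.01079844] ((0.5042809844017029, 0.26045387983322144), (0.31266626715660095, 0.13321387767791748), 46.221527099609375)
panel ((0.4057694375514984, 0.26073989272117615), (0.013087013736367226, 0.283430814743042), 5.589621067047119)
floor [0.47195887 0.26848601 0.01147386] ((0.4699556827545166, 0.27261802554130554), (0.14154578745365143, 0.26935455203056335), 6.110437393188477)
t 27.38 tcp [0.4846 0.0857 0.2489] [ 1.799e+02  1.000e-01 -1.738e+02] F [ 0.9 -0.   0.2] w 0.0534
[-0.042, -1.54, 0.243, 0.001, 0.001, 0.006] dist 0.312
```

View pics/sc9.png

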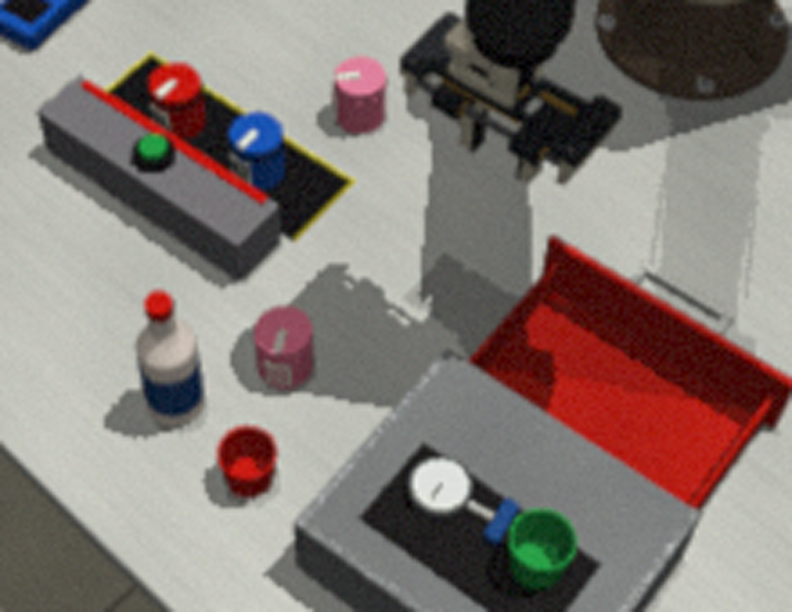

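Drawer floor centre is about (0.503,0.271) at yaw 6.1°. Blue goes to (0.477,0.322) and red to (0.489,0.216). Fetching blue first.

Call:
apply_moves --pt "-0.02 -0.8 0 0 0 0" --pt "-0.02 -0.8 0 0 0 0" --pt "-0.02 -0.8 0 0 0 0" --pt "-0.02 -0.8 0 0 0 0" --pt "-0.02 -0.8 0 0 0 0" --hand -1

```text
time_s: 28.0
tcp_pos: [0.5056, -0.0718, 0.2486]
eef_rot: [179.9, 0.1, -173.8]
contact_force: [-0.5, 0.6, 0.0]
gripper_width: 0.0875
```

```bash
python3 mv.py 0.526 -0.2195 0.17 -174.4
```

```text
t 28.0 tcp [ 0.5056 -0.0718  0.2486] [ 1.799e+02  1.000e-01 -1.738e+02] F [-0.5  0.6  0. ] w 0.0875
[-0.021, -0.746, 0.392, 0.001, 0.001, 0.007] dist 0.169
```

Call:
apply_moves --pt "-0.02 -0.746 0.1 0 0 0.007" --pt "-0.02 -0.746 0.2 0 0 0.007" --pt "-0.02 -0.746 0.39 0 0 0.007" --pt "-0.02 -0.746 0.39 0 0 0.007" --pt "-0.02 -0.746 0.39 0 0 0.007" --pt "-0.02 -0.746 0.39 0 0 0.007"

```text
time_s: 28.75
tcp_pos: [0.527, -0.2183, 0.172]
eef_rot: [179.9, 0.2, -174.3]
contact_force: [-0.5, 0.0, 0.1]
gripper_width: 0.0876
```

```bash
python3 mv.py 0.526 -0.2195 0.03 -174.4; python3 - <<'E'
from h import *
i=imaging.camera_info('wrist'); p,d=imaging.capture('wrist'); cv2.imwrite('pics/w10.png',p); np.savez('pics/w10.npz',d=d,T=i['T'])
E
python3 tins.py w10 blue,.526,-.2195
```

```text
t 28.75 tcp [ 0.527  -0.2183  0.172 ] [ 179.9    0.2 -174.3] F [-0.5  0.   0.1] w 0.0876
[0.008, -0.006, 0.71, 0.001, 0.002, 0.001] dist 0.142
blue ztop 0.0689 circ [ 0.5253 -0.2184] 0.03 ell [ 0.5254 -0.2186] [0.058  0.0587] n 365 yaw mean 4.3 pca 5.6 0.0146
```

View pics/w10.png

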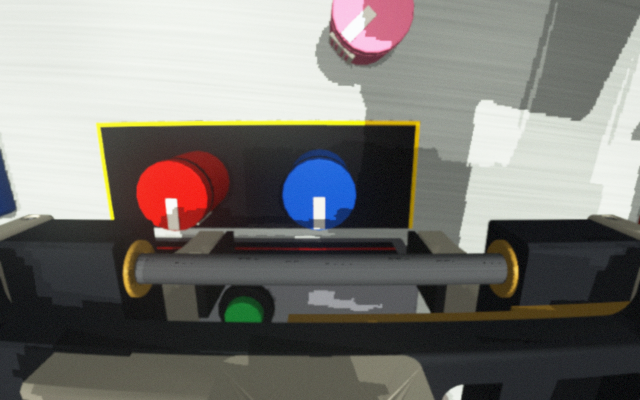

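Blue is centred at (320,192), so I'm grasping it.

Call:
apply_moves --pt "0.006 0 0.3 0 0 0" --pt "0.006 0 0.55 0 0 0" --pt "0.006 0 0.7 0 0 0" --pt "0.006 0 0.7 0 0 0" --pt "0.006 0 0.7 0 0 0"

```text
time_s: 29.42
tcp_pos: [0.5277, -0.2182, 0.0339]
eef_rot: [180.0, 0.4, -174.2]
contact_force: [0.8, -0.4, 0.8]
gripper_width: 0.0874
```

Call:
apply_moves --pt "0 0 0 0 0 0" --pt "0 0 0 0 0 0" --pt "0 0 0 0 0 0" --pt "0 0 0 0 0 0" --pt "0 0 0 0 0 0" --pt "0 0 0 0 0 0" --hand 1 --grip_force 20

```text
time_s: 30.18
tcp_pos: [0.528, -0.2183, 0.0344]
eef_rot: [-180.0, 0.4, -174.2]
contact_force: [-2.3, 0.6, 6.2]
gripper_width: 0.06
```

Call:
apply_moves --pt "0 0 -0.3 0 0 0" --pt "0 0 -0.65 0 0 0" --pt "0 0 -0.65 0 0 0" --pt "0 0 -0.65 0 0 0"

```text
time_s: 30.68
tcp_pos: [0.5267, -0.2181, 0.1642]
eef_rot: [180.0, 0.4, -174.2]
contact_force: [-0.9, 0.3, -2.9]
gripper_width: 0.0596
```

```bash
python3 mv.py 0.4774 0.3217 0.16 -174
```

```text
t 30.68 tcp [ 0.5267 -0.2181  0.1642] [ 180.     0.4 -174.2] F [-0.9  0.3 -2.9] w 0.0596
[-0.025, 2.71, 0.023, 0.0, 0.005, -0.003] dist 0.542
```

Call:
apply_moves --pt "0 1.0 0 0 0.005 0" --pt "0 1.0 0 0 0.005 0" --pt "0 1.0 0 0 0.005 0" --pt "0 1.0 0 0 0.005 0" --pt "0 1.0 0 0 0.005 0"

```text
time_s: 31.3
tcp_pos: [0.5056, -0.0185, 0.1626]
eef_rot: [180.0, -0.2, -174.1]
contact_force: [-0.3, -0.5, -3.2]
gripper_width: 0.0595
```

Call:
apply_moves --pt "0 1.0 0 0 0 0" --pt "0 1.0 0 0 0 0" --pt "0 1.0 0 0 0 0" --pt "0 1.0 0 0 0 0" --pt "0 1.0 0 0 0 0"

```text
time_s: 31.92
tcp_pos: [0.485, 0.18, 0.1615]
eef_rot: [-179.9, -0.3, -174.1]
contact_force: [0.6, -1.4, -2.2]
gripper_width: 0.0594
```

```bash
python3 mv.py 0.4774 0.3217 0.16 -174
```

```text
t 31.93 tcp [0.485  0.18   0.1615] [-179.9   -0.3 -174.1] F [ 0.6 -1.4 -2.2] w 0.0594
[-0.035, 0.709, 0.007, -0.001, -0.004, -0.001] dist 0.142
```

Call:
apply_moves --pt "-0.035 0.709 0 0 -0.004 0" --pt "-0.035 0.709 0 0 -0.004 0" --pt "-0.035 0.709 0 0 -0.004 0" --pt "-0.035 0.709 0 0 -0.004 0" --pt "-0.035 0.709 0 0 -0.004 0" --pt "-0.035 0.709 0 0 -0.004 0"

```text
time_s: 32.67
tcp_pos: [0.4777, 0.3201, 0.1614]
eef_rot: [-179.9, 0.0, -174.2]
contact_force: [-0.5, 0.6, -1.9]
gripper_width: 0.0595
```

```bash
python3 mv.py 0.4774 0.3217 0.046 -174; python3 - <<'E'
from h import *
p,d=imaging.capture('scene');big(p,320,520,140,290,3.8,'pics/sc11.png')
E
```

```text
t 32.67 tcp [0.4777 0.3201 0.1614] [-179.9    0.  -174.2] F [-0.5  0.6 -1.9] w 0.0595
[0.001, 0.009, 0.577, -0.001, 0.0, -0.002] dist 0.115
```

View pics/sc11.png

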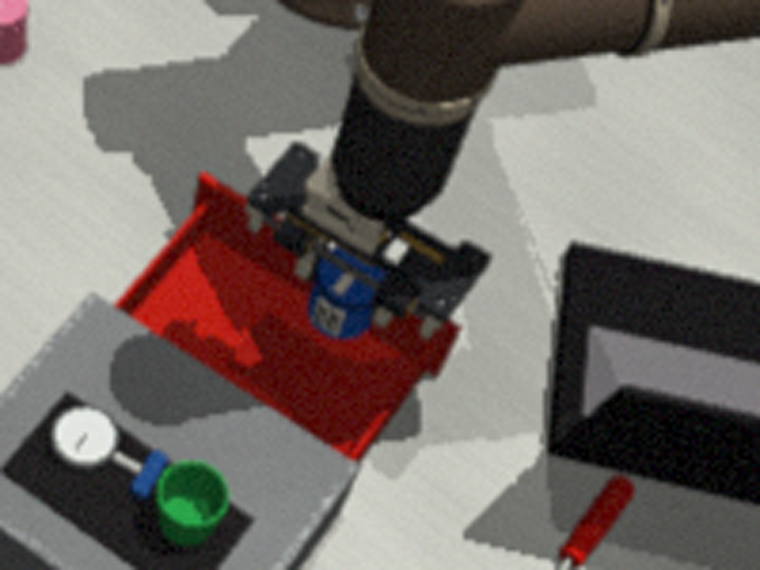

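The tin hangs over the drawer with room on all sides, so I'm lowering it.

Call:
apply_moves --pt "0 0 0.2 0 0 0" --pt "0 0 0.4 0 0 0" --pt "0 0 0.52 0 0 0" --pt "0 0 0.56 0 0 0" --pt "0 0 0.575 0 0 0" --pt "0 0 0.575 0 0 0"

```text
time_s: 33.48
tcp_pos: [0.4783, 0.3207, 0.0474]
eef_rot: [-180.0, 0.1, -174.2]
contact_force: [0.0, -0.4, -2.8]
gripper_width: 0.0596
```

Call:
apply_moves --pt "0 0 0 0 0 0" --pt "0 0 0 0 0 0" --pt "0 0 0 0 0 0" --pt "0 0 0 0 0 0" --hand -0.65

```text
time_s: 33.98
tcp_pos: [0.4783, 0.3208, 0.0477]
eef_rot: [180.0, 0.1, -174.2]
contact_force: [-0.1, 0.5, -0.2]
gripper_width: 0.072
```

Call:
apply_moves --pt "0 0 -0.15 0 0 0" --pt "0 0 -0.5 0 0 0" --pt "0 0 -0.8 0 0 0" --pt "0 0 -0.8 0 0 0" --pt "0 0 -0.8 0 0 0"

```text
time_s: 34.6
tcp_pos: [0.4778, 0.3207, 0.2079]
eef_rot: [179.9, 0.1, -174.2]
contact_force: [-0.3, 0.6, -0.9]
gripper_width: 0.0721
```

Call:
apply_moves --pt "0 -1.0 0 0 0 0" --pt "0 -1.0 0 0 0 0" --pt "0 -1.0 0 0 0 0" --pt "0 -1.0 0 0 0 0" --pt "0 -1.0 0 0 0 0" --hand -1

```text
time_s: 35.22
tcp_pos: [0.4976, 0.1208, 0.2065]
eef_rot: [180.0, 0.0, -174.3]
contact_force: [1.0, 0.6, -0.2]
gripper_width: 0.0875
```

```bash
python3 - <<'E'
from h import *
p,d=imaging.capture('scene');big(p,220,440,120,290,3.6,'pics/sc12.png')
E
python3 mv.py 0.539 -0.338 0.2 -174.4
```

```text
t 35.27 tcp [0.4978 0.1217 0.2067] [ 1.800e+02  1.000e-01 -1.743e+02] F [ 0.5 -0.4 -0.1] w 0.0874
[0.025, -2.308, 0.032, 0.0, 0.001, 0.002] dist 0.462
```

View pics/sc12.png

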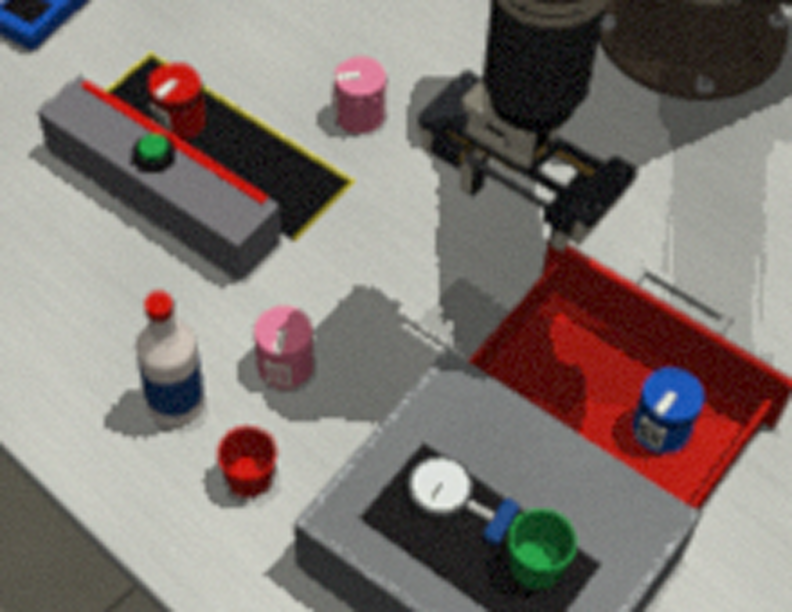

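Blue stands upright in the drawer at (668,410), and red is still on the mat at (175,100). Fetching red.

Call:
apply_moves --pt "0.01 -1.0 0 0 0 0" --pt "0.01 -1.0 0 0 0 0" --pt "0.01 -1.0 0 0 0 0" --pt "0.01 -1.0 0 0 0 0" --pt "0.01 -1.0 0 0 0 0"

```text
time_s: 35.9
tcp_pos: [0.516, -0.0772, 0.2058]
eef_rot: [180.0, -0.0, -174.3]
contact_force: [1.3, 1.1, -0.2]
gripper_width: 0.0873
```

Call:
apply_moves --pt "0.01 -1.0 0 0 0 0" --pt "0.01 -1.0 0 0 0 0" --pt "0.01 -1.0 0 0 0 0" --pt "0.01 -1.0 0 0 0 0" --pt "0.01 -1.0 0 0 0 0"

```text
time_s: 36.52
tcp_pos: [0.5343, -0.2755, 0.205]
eef_rot: [179.9, -0.1, -174.3]
contact_force: [-1.0, 0.3, 1.1]
gripper_width: 0.0877
```

```bash
python3 mv.py 0.539 -0.338 0.17 -174.4
```

```text
t 36.52 tcp [ 0.5343 -0.2755  0.205 ] [ 1.799e+02 -1.000e-01 -1.743e+02] F [-1.   0.3  1.1] w 0.0877
[0.008, -0.313, 0.175, 0.001, -0.001, 0.001] dist 0.072
```

Call:
apply_moves --pt "0.008 -0.313 0.17 0 0 0" --pt "0.008 -0.313 0.17 0 0 0" --pt "0.008 -0.313 0.17 0 0 0" --pt "0.008 -0.313 0.17 0 0 0"

```text
time_s: 37.02
tcp_pos: [0.5397, -0.3364, 0.172]
eef_rot: [180.0, 0.0, -174.2]
contact_force: [0.4, 0.2, 0.0]
gripper_width: 0.0874
```

```bash
python3 - <<'E'
from h import *
i=imaging.camera_info('wrist'); p,d=imaging.capture('wrist'); cv2.imwrite('pics/w13.png',p); np.savez('pics/w13.npz',d=d,T=i['T'])
E
python3 tins.py w13 red,.539,-.338;  python3 mv.py 0.539 -0.338 0.032 -174.4
```

```text
red ztop 0.069 circ [ 0.5386 -0.3383] 0.03 ell [ 0.5386 -0.3384] [0.058  0.0588] n 360 yaw mean 4.0 pca 4.2 0.0146
t 37.08 tcp [ 0.5397 -0.3366  0.1721] [ 180.     0.  -174.2] F [-0.3  0.4 -0. ] w 0.0875
[0.004, -0.007, 0.701, 0.0, 0.0, 0.002] dist 0.14
```

Call:
apply_moves --pt "0.005 -0.007 0.3 0 0 0" --pt "0.005 -0.007 0.55 0 0 0" --pt "0.005 -0.007 0.7 0 0 0" --pt "0.005 -0.007 0.7 0 0 0" --pt "0.005 -0.007 0.7 0 0 0"

```text
time_s: 37.7
tcp_pos: [0.5403, -0.338, 0.0341]
eef_rot: [-180.0, 0.2, -174.1]
contact_force: [0.3, -1.1, 1.0]
gripper_width: 0.0875
```

Call:
apply_moves --pt "0 0 0 0 0 0" --pt "0 0 0 0 0 0" --pt "0 0 0 0 0 0" --pt "0 0 0 0 0 0" --pt "0 0 0 0 0 0" --pt "0 0 0 0 0 0" --hand 1 --grip_force 20

```text
time_s: 38.45
tcp_pos: [0.5406, -0.3382, 0.0347]
eef_rot: [-179.9, 0.2, -174.1]
contact_force: [-1.2, 1.4, 6.1]
gripper_width: 0.0593
```

Call:
apply_moves --pt "0 0 -0.3 0 0 0" --pt "0 0 -0.65 0 0 0" --pt "0 0 -0.65 0 0 0" --pt "0 0 -0.65 0 0 0"

```text
time_s: 38.95
tcp_pos: [0.5397, -0.3377, 0.1644]
eef_rot: [-180.0, 0.2, -174.2]
contact_force: [-1.1, -0.7, -3.9]
gripper_width: 0.0597
```

Call:
apply_moves --pt "0 1.0 0 0 0 0" --pt "0 1.0 0 0 0 0" --pt "0 1.0 0 0 0 0" --pt "0 1.0 0 0 0 0" --pt "0 1.0 0 0 0 0"

```text
time_s: 39.58
tcp_pos: [0.5184, -0.1378, 0.1626]
eef_rot: [-180.0, 0.0, -174.0]
contact_force: [0.5, -0.1, -3.0]
gripper_width: 0.0596
```

Call:
apply_moves --pt "0 1.0 0 0 0 0" --pt "0 1.0 0 0 0 0" --pt "0 1.0 0 0 0 0" --pt "0 1.0 0 0 0 0" --pt "0 1.0 0 0 0 0"

```text
time_s: 40.2
tcp_pos: [0.4975, 0.0609, 0.1617]
eef_rot: [-179.9, -0.1, -174.0]
contact_force: [0.4, -0.4, -2.3]
gripper_width: 0.0595
```

```bash
python3 mv.py 0.4886 0.2163 0.16 -174
```

```text
t 40.2 tcp [0.4975 0.0609 0.1617] [-1.799e+02 -1.000e-01 -1.740e+02] F [ 0.4 -0.4 -2.3] w 0.0595
[-0.037, 0.777, 0.008, -0.001, -0.001, 0.0] dist 0.156
```

Call:
apply_moves --pt "-0.037 0.777 0 0 0 0" --pt "-0.037 0.777 0 0 0 0" --pt "-0.037 0.777 0 0 0 0" --pt "-0.037 0.777 0 0 0 0" --pt "-0.037 0.777 0 0 0 0" --pt "-0.037 0.777 0 0 0 0"

```text
time_s: 40.95
tcp_pos: [0.4889, 0.2146, 0.1613]
eef_rot: [-179.9, -0.1, -174.1]
contact_force: [-0.1, 0.1, -2.8]
gripper_width: 0.0595
```

```bash
python3 mv.py 0.4886 0.2163 0.046 -174; python3 - <<'E'
from h import *
p,d=imaging.capture('scene');big(p,320,520,140,290,3.8,'pics/sc14.png')
E
```

```text
t 40.95 tcp [0.4889 0.2146 0.1613] [-1.799e+02 -1.000e-01 -1.741e+02] F [-0.1  0.1 -2.8] w 0.0595
[-0.0, 0.009, 0.576, -0.001, -0.001, -0.001] dist 0.115
```

View pics/sc14.png

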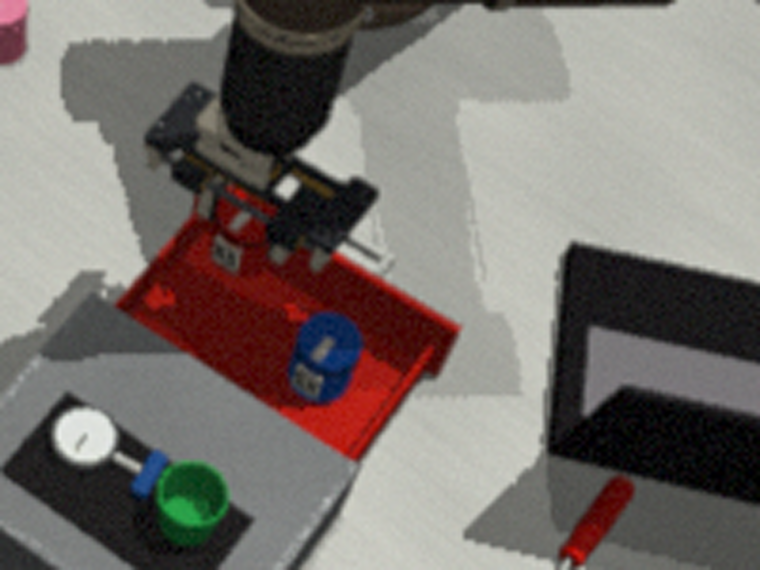

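Blue is upright in the drawer at (325,357) and red is above its free half.

Call:
apply_moves --pt "0 0 0.2 0 0 0" --pt "0 0 0.4 0 0 0" --pt "0 0 0.52 0 0 0" --pt "0 0 0.56 0 0 0" --pt "0 0 0.575 0 0 0" --pt "0 0 0.575 0 0 0"

```text
time_s: 41.75
tcp_pos: [0.4894, 0.215, 0.0473]
eef_rot: [-180.0, -0.0, -174.1]
contact_force: [-0.8, -0.1, -3.5]
gripper_width: 0.0595
```

Call:
apply_moves --pt "0 0 0 0 0 0" --pt "0 0 0 0 0 0" --pt "0 0 0 0 0 0" --pt "0 0 0 0 0 0" --hand -0.65

```text
time_s: 42.25
tcp_pos: [0.4894, 0.2151, 0.0475]
eef_rot: [-180.0, 0.0, -174.1]
contact_force: [0.5, 0.9, 0.3]
gripper_width: 0.072
```

Call:
apply_moves --pt "0 0 -0.15 0 0 0" --pt "0 0 -0.5 0 0 0" --pt "0 0 -0.8 0 0 0" --pt "0 0 -0.8 0 0 0" --pt "0 0 -0.8 0 0 0"

```text
time_s: 42.88
tcp_pos: [0.4893, 0.2151, 0.2078]
eef_rot: [180.0, 0.0, -174.1]
contact_force: [-0.2, 0.3, -0.1]
gripper_width: 0.0722
```

```bash
python3 mv.py 0.30 0.25 0.2 -174; python3 - <<'E'
from h import *
i=imaging.camera_info('wrist'); p,d=imaging.capture('wrist'); cv2.imwrite('pics/w15.png',p); np.savez('pics/w15.npz',d=d,T=i['T'])
E
```

```text
t 42.88 tcp [0.4893 0.2151 0.2078] [ 180.     0.  -174.1] F [-0.2  0.3 -0.1] w 0.0722
[0.923, 0.271, 0.038, 0.0, 0.001, -0.001] dist 0.193
```

View pics/w15.png

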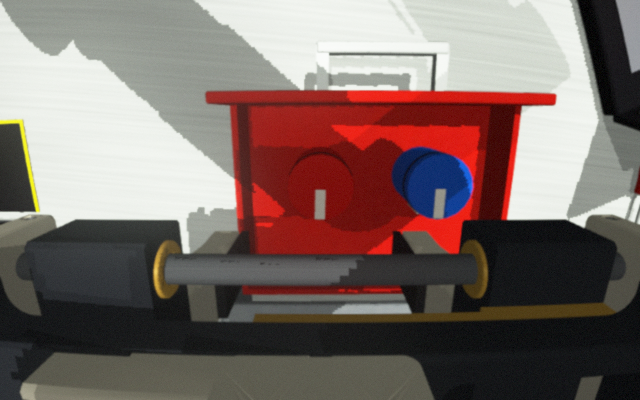

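Both tins stand in the drawer at (320,190) red and (437,188) blue. To shut it, I'll put the shut fingers back in the handle gap and push on the panel.

```bash
python3 mv.py 0.386 0.2565 0.2 -174; python3 - <<'E'
from meas import *
i=imaging.camera_info('wrist'); z=np.load('pics/w15.npz'); i['T']=z['T']; p=cv2.imread('pics/w15.png'); P=pts(i,z['d']); H,S,V=hsvm(p); X,Y,Z=[P[...,k] for k in range(3)]
m=(S>130)&(Z>.08)&(Z<.1)&(X>.36)&(X<.44)&(Y>.1)&(Y<.45); print('panel',cv2.minAreaRect(P[m][:,:2].astype(np.float32)))
m=(S<90)&(abs(Z-.073)<.008)&(X>.34)&(X<.41)&(Y>.18)&(Y<.36); print('handle',cv2.minAreaRect(P[m][:,:2].astype(np.float32)))
m=(Z>.07)&(Z<.087)&(X>.43)&(Y>.15)&(Y<.4); print('tin tops z',np.median(Z[m]))
E
```

```text
t 42.92 tcp [0.4888 0.2148 0.2067] [-1.800e+02 -1.000e-01 -1.741e+02] F [-0.4 -0.3 -0.6] w 0.0726
[0.49, 0.26, 0.034, -0.0, -0.001, -0.001] dist 0.111
panel ((0.40582168102264404, 0.25931981205940247), (0.010128538124263287, 0.28777915239334106), 6.132831573486328)
handle ((0.38014093041419983, 0.2572055459022522), (0.03889267519116402, 0.10948386788368225), 5.8557634353637695)
tin tops z 0.07890078654885879
```

Call:
apply_moves --pt "0.49 0.26 0 0 0 0" --pt "0.49 0.26 0 0 0 0" --pt "0.49 0.26 0 0 0 0" --pt "0.49 0.26 0 0 0 0" --pt "0.49 0.26 0 0 0 0" --pt "0.49 0.26 0 0 0 0" --pt "0.49 0.26 0 0 0 0" --hand 1

```text
time_s: 43.8
tcp_pos: [0.3864, 0.2561, 0.2065]
eef_rot: [-179.9, -0.1, -174.2]
contact_force: [-0.4, -0.4, 0.1]
gripper_width: 0.0079
```

```bash
python3 mv.py 0.386 0.2575 0.05 -174
```

```text
t 43.8 tcp [0.3864 0.2561 0.2065] [-1.799e+02 -1.000e-01 -1.742e+02] F [-0.4 -0.4  0.1] w 0.0079
[0.0, 0.008, 0.783, -0.001, -0.001, -0.002] dist 0.157
```

Call:
apply_moves --pt "0 0 0.2 0 0 0" --pt "0 0 0.4 0 0 0" --pt "0 0 0.58 0 0 0" --pt "0 0 0.65 0 0 0" --pt "0 0 0.7 0 0 0" --pt "0 0 0.74 0 0 0" --pt "0 0 0.78 0 0 0" --pt "0 0 0.78 0 0 0"

```text
time_s: 44.8
tcp_pos: [0.3861, 0.2558, 0.0504]
eef_rot: [-179.9, -0.1, -174.2]
contact_force: [0.0, -0.3, 0.7]
gripper_width: 0.0005
```

Call:
apply_moves --pt "-0.02 0 0 0 0 0" --pt "-0.05 0 0 0 0 0" --pt "-0.09 0 0 0 0 0" --pt "-0.14 0 0 0 0 0" --pt "-0.19 0 0 0 0 0" --pt "-0.24 0 0 0 0 0" --pt "-0.29 0 0 0 0 0" --pt "-0.34 0 0 0 0 0" --pt "-0.39 0 0 0 0 0" --pt "-0.43 0 0 0 0 0" --pt "-0.46 0 0 0 0 0" --pt "-0.48 0 0 0 0 0"

```text
time_s: 46.3
tcp_pos: [0.4819, 0.2655, 0.0501]
eef_rot: [-179.9, -0.1, -174.2]
contact_force: [-2.7, 1.2, 0.3]
gripper_width: 0.0005
```

```bash
python3 mv.py 0.565 0.2755 0.05 -174
```

```text
t 46.3 tcp [0.4819 0.2655 0.0501] [-1.799e+02 -1.000e-01 -1.742e+02] F [-2.7  1.2  0.3] w 0.0005
[-0.418, 0.007, -0.0, -0.001, -0.001, -0.002] dist 0.084
```

Call:
apply_moves --pt "-0.03 0 0 0 0 0" --pt "-0.08 0 0 0 0 0" --pt "-0.13 0 0 0 0 0" --pt "-0.18 0 0 0 0 0" --pt "-0.23 0 0 0 0 0" --pt "-0.28 0 0 0 0 0" --pt "-0.32 0 0 0 0 0" --pt "-0.34 0 0 0 0 0" --pt "-0.35 0 0 0 0 0" --pt "-0.36 0 0 0 0 0" --pt "-0.37 0 0 0 0 0"

```text
time_s: 47.68
tcp_pos: [0.5553, 0.2729, 0.0499]
eef_rot: [-179.9, -0.1, -174.2]
contact_force: [-2.2, 0.2, -0.7]
gripper_width: 0.0005
```

Call:
apply_moves --pt "-0.01 0 0 0 0 0" --pt "-0.02 0 0 0 0 0" --pt "-0.03 0 0 0 0 0" --pt "-0.035 0 0 0 0 0" --pt "-0.04 0 0 0 0 0" --pt "-0.04 0 0 0 0 0"

```text
time_s: 48.42
tcp_pos: [0.5635, 0.2738, 0.0499]
eef_rot: [-179.9, -0.1, -174.2]
contact_force: [-0.9, 0.3, 1.0]
gripper_width: 0.0005
```

Call:
apply_moves --pt "-0.01 0 0 0 0 0" --pt "-0.015 0 0 0 0 0" --pt "-0.02 0 0 0 0 0" --pt "-0.025 0 0 0 0 0" --pt "-0.025 0 0 0 0 0"

```text
time_s: 49.05
tcp_pos: [0.5643, 0.2737, 0.0499]
eef_rot: [-179.8, -0.5, -174.2]
contact_force: [-20.9, 3.6, 13.4]
gripper_width: 0.0003
```

The drawer hit its stop at 21 N. I'm centring in the gap and lifting out.

Call:
apply_moves --pt "0.022 0 0 0 0.005 0" --pt "0.022 0 0 0 0.005 0" --pt "0.022 0 0 0 0.005 0"

```text
time_s: 49.42
tcp_pos: [0.5606, 0.2732, 0.05]
eef_rot: [-179.9, -0.9, -174.2]
contact_force: [-0.0, -0.1, 0.1]
gripper_width: 0.0005
```

Call:
apply_moves --pt "0 0 -0.1 0 0 0" --pt "0 0 -0.3 0 0 0" --pt "0 0 -0.6 0 0 0" --pt "0 0 -1.0 0 0 0" --pt "0 0 -1.0 0 0 0" --pt "0 0 -1.0 0 0 0"

```text
time_s: 50.18
tcp_pos: [0.5643, 0.2743, 0.2514]
eef_rot: [-180.0, -0.7, -174.2]
contact_force: [-0.1, 0.4, -0.7]
gripper_width: 0.0006
```

Call:
apply_moves --pt "0.6 -0.9 0 0 0 0" --pt "0.6 -0.9 0 0 0 0" --pt "0.6 -0.9 0 0 0 0" --pt "0.6 -0.9 0 0 0 0" --pt "0.6 -0.9 0 0 0 0" --pt "0.6 -0.9 0 0 0 0"

```text
time_s: 50.92
tcp_pos: [0.4634, 0.0835, 0.2523]
eef_rot: [-179.9, -0.8, -174.2]
contact_force: [-0.6, -0.3, 0.4]
gripper_width: 0.0006
```

```bash
python3 - <<'E'
from meas import *
i=imaging.camera_info('scene'); p,d=imaging.capture('scene'); big(p,220,440,120,290,3.6,'pics/sc16.png')
P=pts(i,d); H,S,V=hsvm(p); X,Y,Z=[P[...,k] for k in range(3)]
m=((H<6)|(H>174))&(S>130)&(Z>.078)&(Z<.1)&(X>.5)&(X<.62)&(Y>.1)&(Y<.45); print('panel',cv2.minAreaRect(P[m][:,:2].astype(np.float32)))
m=(S<60)&(Z>.094)&(Z<.106)&(X>.5)&(X<.9)&(Y<.5)&(Y>.08); print('cab',cv2.minAreaRect(P[m][:,:2].astype(np.float32)))
p,d=imaging.capture('top'); big(p,140,530,120,300,2,'pics/top16.png')
E
```

```text
panel ((0.5803301334381104, 0.2783682346343994), (0.010164881125092506, 0.2667074203491211), 5.903496265411377)
cab ((0.7045664191246033, 0.2913559675216675), (0.2420206218957901, 0.29218727350234985), 5.744489669799805)
```

View pics/sc16.png

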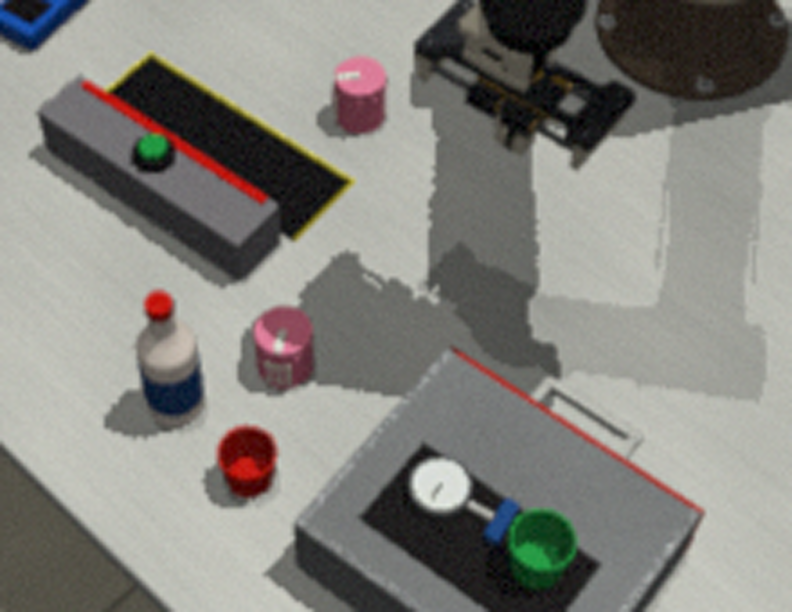

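View pics/top16.png

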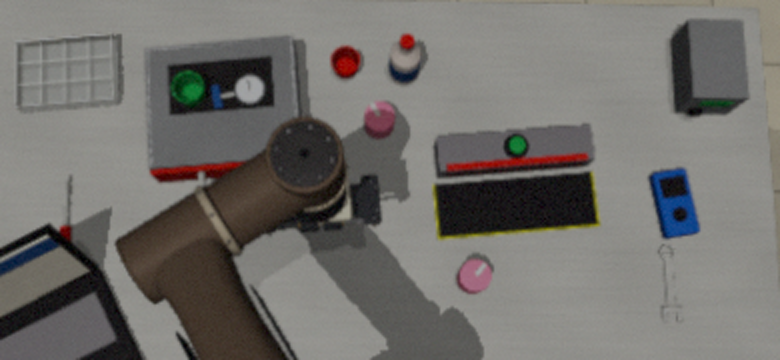

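The panel sits flush with the cabinet front and nothing else has moved. Handing in.

```bash
python3 -c "
from plant import r
print(r.close_job())"
```

```text
the job is handed in; nothing more can be done
None
```

I finished the job and handed it in at about 51 s. No verdict is reported, so the following rests on my own checks.

- **Mat and button:** Only the red and blue tins were there. I stood both on the mat with their labels about 1° off square to the reader, let go of them and pressed the button until it bottomed out (27 N). Measured again after the press, neither tin had moved.
- **Drawer:** I pulled the drawer out, stood both tins upright on its floor (tops measured at 79 mm, as expected), and pushed it to its stop (21 N).
- **Last pictures:** The drawer's panel is flush with the cabinet front, and the decoys and other things are where they were. The gripper is clear of everything.
- **Limits:** Once the drawer was shut the tins could not be seen, so their final stance is inferred from the slow push and the picture just before it. None of my checks failed or disagreed.

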